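# Clear the silversmith's bench into its sorting trays

### The arm

A 6-joint arm with a two-finger parallel gripper is mounted at the origin on the work surface. World frame = base frame: x ahead of the robot, y to its left, z up, the work surface at z = 0. Lengths are in m, angles in rad, forces in N, time in s.
With the tool pointing down it reaches from about 0.35 to 0.975 m from the base axis. Payload 4.9 kg.
Tool frame: the origin (TCP) lies at the very end of the fingers, on their centre line; the grasp point (between the pads) lies ctrl.grip_point_offset behind it (ctrl.grip_point_offset is the distance from the TCP to the grasp point, in m); z points along the fingers, y is the line along which they close (so a half turn about z gives the same grasp; the last joint's range is limited). The gripper opens to 85 mm and grips with 20 to 120 N. Pads are 22 mm wide; open, the fingers measure 114 mm over their backs; the gripper's body (76 mm by 85 mm) begins 54 mm behind the grasp point. The pads swing forward as they close: fully open they stand 13 mm farther back than shut.
Start: joints at [1.204, 0.053, 1.613, -0, 1.476, -0.119], TCP at [0.153, 0.606, 0.199] pointing down, gripper open.
Joint ranges: [-3.01, 3.01], [-1.01, 2.22], [0.06, 2.58], [-1.02, 4.17], [0.09, 2.62], [-3.14, 3.14]. Speed limits (rad/s): [2.57, 2.57, 3.14, 3.14, 3.14, 3.14].

### API

Orientations are given as a rotation vector (axis times angle).
In Python, from station import ctrl gives the robot as it stands. The module is installed in compiled form; this text tells all that it offers.
- The arm moves only by the tool drive_tool, never from a script. Its argument "steps" is a list of rows, each an object with "translation": the shift along the tool's x, y, z normalised to -1 to 1, where 1 is 4 cm, a list of three; "angular": the turn, a rotation vector about the tool's x, y, z normalised to -1 to 1, where 1 is 8 degrees, a list of three; "gripper": the opening, from 0 (shut) to 1 (fully open). In form: [{"translation": [dx, dy, dz], "angular": [wx, wy, wz], "gripper": gripper}, ...]. A call has 1 to 8 rows; each row shifts and turns the commanded pose from where the row before left it, along the tool's axes as they then stand; what a row does not reach is not made up. A row lasts 1/8 s, in which the tool goes at most 62.5 mm and 10.7 degrees, less where a joint would pass 70% of its speed; a pose out of reach is approached as far as the arm can. A call with a number of a shift or a turn outside -1 to 1 is refused whole. A call with a gripper value outside its range is refused whole. The fingers move at their own pace and stop on an object; "force" is the grip in N (left out, the last holds). Time passes only in rows, so rows that do not move let the fingers close. It gives the time, the measured TCP pose, the force, the opening and the grip force at its end, in the units of the state.
- ctrl.get_obs(): the state, without advancing time (a new reading comes with each control period).
- ctrl.get_image(name): name is "scene" or "top" or "wrist"; returns a dict with "color" (420x560x3 uint8, red, green, blue), "depth" (420x560 float32, m along the optical axis (not along the pixel's ray), 0 where there is no reading), "fx", "fy", "cx", "cy" (pixels), "R" (3x3) and "t" (3): a world point X has camera coordinates R X + t. Camera axes: x right, y down, z forward; pixel columns grow to the right and rows downward; lengths in m; the calibration is good to about 2 mm. A picture is of the moment at which its call begins.
- ctrl.finish_job(): hands the job in; it is judged then, once.
The state is a dict: "t": time; "q": joint angles; "dq": joint speeds; "effort": joint torques, N m; "tool_pos": TCP position; "tool_rot": TCP orientation; "contact_force": force on the tool from outside, world axes, zero at the start; "wrist_torque": the same for the moment, N m; "opening": finger opening in m; "grip_force": force on a finger pad.
Only numpy, scipy, OpenCV 4.12 (cv2) and the standard library are available. Lean on these libraries where they do the work, as an engineer would, in place of code of your own. Each camera call takes 0.05 s, during which the arm holds its last target. There are 200 camera calls.

### The job

Clear the bench at the end of the day: put both silver boxes into the blue tray, the copper box into the green tray and both steel punches into the red tray. Set each piece down on the tray floor without dropping or throwing it, boxes upright and punches lying flat, nothing stacked or resting on a rim, and leave the polish can and the hammer where they are.

Things in the scene. Friction and masses are not known exactly. Their poses are not given: they have to be found in the camera images.
- silver_box_1: First of two alike bright silver boxes: round lidded trinket box, upright, solid, 80 g: straight cylinder wall 44 mm across up to 28 mm, then a low domed lid with a beaded rosette, 34 mm high in all. Origin at the centre of the underside, z up; its yaw means nothing
- silver_box_2: Second of two alike bright silver boxes: round lidded trinket box, upright, solid, 80 g: straight cylinder wall 44 mm across up to 28 mm, then a low domed lid with a beaded rosette, 34 mm high in all. Origin at the centre of the underside, z up; its yaw means nothing
- copper_box: Reddish-brown copper box: round lidded trinket box, upright, solid, 80 g: straight cylinder wall 44 mm across up to 28 mm, then a low domed lid with a beaded rosette, 34 mm high in all. Origin at the centre of the underside, z up; its yaw means nothing
- punch_1: First of two alike punches: steel chasing punch lying flat on the bench: dark square bar 16 x 16 mm with a bright 12 mm square steel working end and a brass 12 mm square butt (each 10 mm long), 100 mm long in all, about 150 g. Origin at the middle of the bar (8 mm above what it lies on), x along the bar to the bright end
- punch_2: Second of two alike punches: steel chasing punch lying flat on the bench: dark square bar 16 x 16 mm with a bright 12 mm square steel working end and a brass 12 mm square butt (each 10 mm long), 100 mm long in all, about 150 g. Origin at the middle of the bar (8 mm above what it lies on), x along the bar to the bright end
- tray_blue: Blue-felt-floored shallow tray with pale wood rims, fixed to the bench: outside 160 (x) x 140 (y) x 12 mm high, inside 150 x 130 mm, walls 5 mm, floor top 4 mm above the bench, so the rim stands 8 mm above the floor. Origin at the centre of its underside, x along the long side, z up. Takes the two silver boxes, room for both side by side.
- tray_green: Green-felt-floored shallow tray with pale wood rims, fixed to the bench: outside 160 (x) x 140 (y) x 12 mm high, inside 150 x 130 mm, walls 5 mm, floor top 4 mm above the bench, so the rim stands 8 mm above the floor. Origin at the centre of its underside, x along the long side, z up. Takes the copper box.
- tray_red: Red-felt-floored shallow tray with pale wood rims, fixed to the bench: outside 160 (x) x 140 (y) x 12 mm high, inside 150 x 130 mm, walls 5 mm, floor top 4 mm above the bench, so the rim stands 8 mm above the floor. Origin at the centre of its underside, x along the long side, z up. Takes the two punches, room for both side by side.
- polish_can: Bystander: upright blue can of polish with a paper label, 60 mm across, 100 mm high, beyond the trays on the robot's right; not to be moved. Origin at the centre of its underside.
- chasing_hammer: Bystander: hammer about 220 mm long, lying beyond the trays on the robot's left; not to be moved. Origin at the underside, about the middle of its length; x along the handle to the head.

How it is judged:
At the end, for the whole second after the job is handed in: Both silver boxes are in the blue tray, the copper box in the green tray, both punches in the red tray: each centre within the tray's inside, underside within 5 mm of the tray floor (so not stacked or on a rim), boxes upright within 0.12 rad, punches level within 0.12 rad, all released and at rest (x of silver_box_1 in the frame of tray_blue between -0.075 and 0.075 m and y of silver_box_1 in the frame of tray_blue between -0.065 and 0.065 m and z of silver_box_1 in the frame of tray_blue between 0 and 0.009 m and linear speed of each of silver_box_1, silver_box_2, copper_box, punch_1, punch_2 below 0.03 m/s and angular speed of each of silver_box_1, silver_box_2, copper_box, punch_1, punch_2 below 0.5 rad/s and angle between each of silver_box_1, silver_box_2, copper_box's own z axis and vertical below 0.12 rad and x of silver_box_2 in the frame of tray_blue between -0.075 and 0.075 m and y of silver_box_2 in the frame of tray_blue between -0.065 and 0.065 m and z of silver_box_2 in the frame of tray_blue between 0 and 0.009 m and x of copper_box in the frame of tray_green between -0.075 and 0.075 m and y of copper_box in the frame of tray_green between -0.065 and 0.065 m and z of copper_box in the frame of tray_green between 0 and 0.009 m and x of punch_1 in the frame of tray_red between -0.075 and 0.075 m and y of punch_1 in the frame of tray_red between -0.065 and 0.065 m and z of punch_1 in the frame of tray_red between 0 and 0.017 m and angle between punch_1's own x axis and vertical between 1.45 and 1.69 rad and x of punch_2 in the frame of tray_red between -0.075 and 0.075 m and y of punch_2 in the frame of tray_red between -0.065 and 0.065 m and z of punch_2 in the frame of tray_red between 0 and 0.017 m and angle between punch_2's own x axis and vertical between 1.45 and 1.69 rad); the robot touches nothing.
It fails at once if the polish can was pushed more than 25 mm or tipped over (distance of polish_can from where it was at the start of the episode above 0.025 m).
It fails at once if the hammer was pushed more than 25 mm or tipped over (distance of chasing_hammer from where it was at the start of the episode above 0.025 m).
It fails at once if a piece was dropped or thrown (moving faster than 0.7 m/s, a fall of about 25 mm, with no finger touching it) ((contact force between silver_box_1 and the fingers below 0.05 N and linear speed of silver_box_1 above 0.7 m/s) or (contact force between silver_box_2 and the fingers below 0.05 N and linear speed of silver_box_2 above 0.7 m/s) or (contact force between copper_box and the fingers below 0.05 N and linear speed of copper_box above 0.7 m/s) or (contact force between punch_1 and the fingers below 0.05 N and linear speed of punch_1 above 0.7 m/s) or (contact force between punch_2 and the fingers below 0.05 N and linear speed of punch_2 above 0.7 m/s)).
It also fails if it takes over 128 s, if anything falls off the work surface, if the arm or the gripper's body presses on something with over 40 N, if the wrist force passes 120 N, or if a joint passes its speed limit or range.

## Working session

There is one attempt and no reset: what is moved stays moved. The work goes in short steps, Python scripts to look and compute and a tool call to move; the robot and the scene stay as the last step left them, time stands still between calls to the robot, and variables do not carry over. Pictures are saved under pics/ and viewed, at most 14 in all, crops included, and the job is handed in when it is done.

Besides the shell and the picture viewer there is one more tool, called by a JSON object that holds its "api" and its "payload", one argument or row to a line. drive_tool: Moves the arm, as the interface text tells. Its arguments: {"type":"object","properties":{"steps":{"type":"array"},"force":{"type":"number"}},"required":["steps"]}

```bash
mkdir -p pics; ls
python3 - <<'E'
from station import ctrl
import cv2,numpy as np
print(ctrl.grip_point_offset, ctrl.get_obs())
for n in("top","scene"):
    im=ctrl.get_image(n); np.savez(n+".npz",**im)
    print(n,im["fx"],im["cx"],im["cy"],im["R"],im["t"])
    cv2.imwrite(f"pics/{n}0.png",im["color"][:,:,::-1])
E
```

```text
pics
0.0187 {'t': 0.0, 'q': array([ 1.20398560e+00,  5.34036120e-02,  1.61426817e+00, -4.19940138e-05,
        1.47601421e+00, -1.19033211e-01]), 'dq': array([-0.00114919, -0.00055522, -0.0003391 , -0.00049118, -0.00090462,
       -0.00072684]), 'effort': array([ 3.70554540e-05, -3.93698466e+01, -3.70163906e+01, -2.08922388e-04,
        7.23955629e-03,  3.35818413e-05]), 'tool_pos': array([0.15306613, 0.60525991, 0.19754954]), 'tool_rot': array([-0.38814947, -3.11705397,  0.00320698]), 'contact_force': array([ 0.07290322,  0.38290567, -0.33618888]), 'wrist_torque': array([-0.03715854, -0.00756659, -0.02182545]), 'grip_force': 0.0, 'opening': 0.08536490261568423}
top 445.16114146542924 277.09037726371986 210.32544274840146 [[-0.0025971  -0.99958114 -0.02882359]
 [-0.98337633  0.00778614 -0.18141216]
 [ 0.1815606   0.02787329 -0.98298465]] [0.02322499 0.58213003 0.95424873]
scene 422.8319561336479 280.70021922933796 210.63955595353104 [[ 0.3466224   0.93797135  0.00791513]
 [ 0.79152086 -0.28795356 -0.53905239]
 [-0.50333651  0.19311262 -0.84223505]] [-0.19363833 -0.42917314  1.45365185]
```

View pics/top0.png

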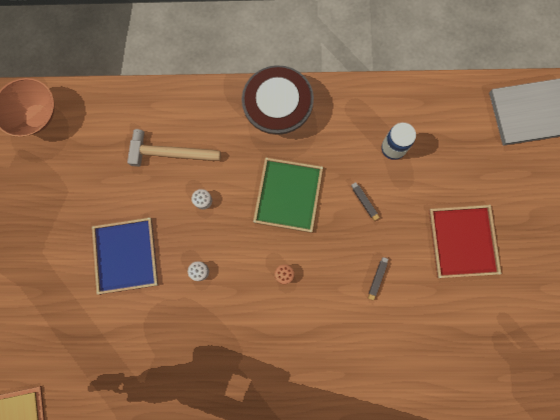

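View pics/scene0.png

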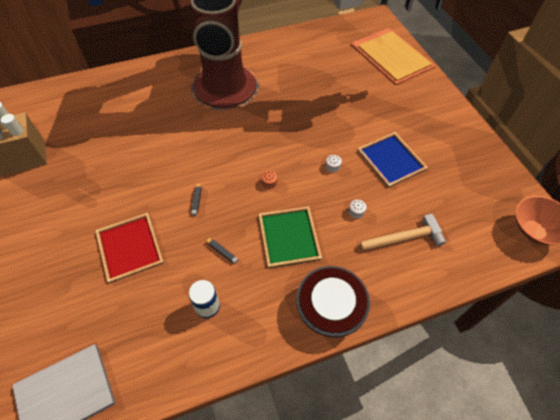

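The top view shows the silver boxes at (201,199) and (198,271), copper at (285,274), and punches at (365,201) and (379,279). The trays are blue (125,256), green (289,195) and red (465,242). In the scene view the boxes are at (358,208), (334,163) and (269,178), and the punches at (222,251) and (196,200). I'll enlarge these.

```bash
cat > h.py <<'E'
import numpy as np,cv2
def load(n): return dict(np.load(n+".npz"))
def ray(im,u,v):
    d=im["R"].T@np.array([(u-im["cx"])/im["fx"],(v-im["cy"])/im["fy"],1.]); return -im["R"].T@im["t"],d
def onz(im,u,v,z):
    o,d=ray(im,u,v); return o+d*(z-o[2])/d[2]
def tri(obs):
    A=np.zeros((3,3));b=np.zeros(3)
    for im,u,v in obs:
        o,d=ray(im,u,v);d=d/np.linalg.norm(d);P=np.eye(3)-np.outer(d,d);A+=P;b+=P@o
    X=np.linalg.solve(A,b); return X,[np.linalg.norm(np.cross(X-ray(i,u,v)[0],ray(i,u,v)[1]))/np.linalg.norm(ray(i,u,v)[1]) for i,u,v in obs]
E
python3 - <<'E'
from h import *
T,S=load("top"),load("scene")
cs=[[(201,199),(198,271),(285,274),(365,201),(379,279)],[(358,208),(334,163),(269,178),(222,251),(196,200)]]
rows=[]
for im,c in zip((T,S),cs):
    rows.append(np.hstack([cv2.resize(im["color"][v-20:v+20,u-20:u+20],(160,160),interpolation=cv2.INTER_CUBIC) for u,v in c]))
cv2.imwrite("pics/crops.png",np.vstack(rows)[:,:,::-1])
# trays: felt quads
for n,im in(("T",T),("S",S)):
    hsv=cv2.cvtColor(im["color"],cv2.COLOR_RGB2HSV)
    for name,lo,hi,box in(("blue",(110,140,40),(130,255,255),None),("green",(50,120,30),(75,255,255),None),("red",(174,150,60),(180,255,255),None)):
        m=cv2.inRange(hsv,lo,hi)
        k,l,st,ce=cv2.connectedComponentsWithStats(m); i=1+st[1:,4].argmax()
        cn=cv2.findContours((l==i).astype(np.uint8),0,1)[0][0]
        q=cv2.approxPolyDP(cv2.convexHull(cn),6,True)[:,0]
        W=np.array([onz(im,u+.0,v,.004)[:2] for u,v in q])
        print(n,name,st[i,4],q.tolist(),W.mean(0).round(4),W.round(3).tolist())
        if n=="T": print("  depth z", [ (lambda d,u,v:((im["R"].T@(np.array([(u-im["cx"])/im["fx"],(v-im["cy"])/im["fy"],1])*d-im["t"]))[2].round(4)))(im["depth"][int(v),int(u)],int(u),int(v)) for u,v in [ce[i]]])
E
```

```text
T blue 1786 [[129, 228], [146, 240], [150, 270], [140, 280], [105, 284], [100, 245]] [0.4809 0.3723] [[0.551, 0.375], [0.522, 0.332], [0.452, 0.319], [0.429, 0.342], [0.42, 0.424], [0.511, 0.442]]
  depth z [np.float64(0.0044)]
T green 3 [[297, 186]] [ 0.6504 -0.0263] [[0.65, -0.026]]
  depth z [np.float64(0.0011)]Traceback (most recent call last):
  File "<stdin>", line 13, in <module>
ValueError: attempt to get argmax of an empty sequence
```

View pics/crops.png

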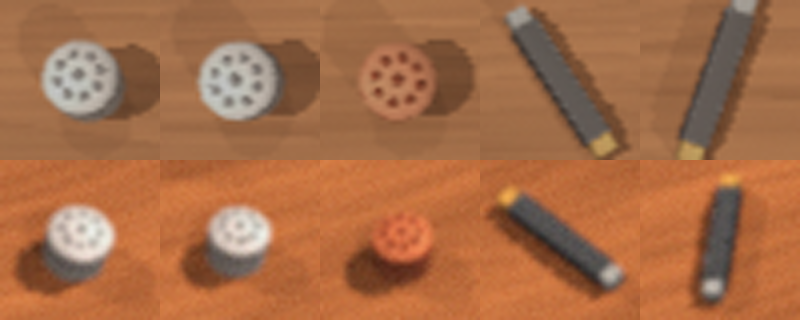

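Crops (x4 tiles) show the rosette centres in the top row at about (80,74), (77,79) and (77,79), and the scene row at (80,71), (78,66) and (83,76). The dark bar joints with the bright and brass ends are also readable in both rows.

Run:
```python
from h import *
T,S=load("top"),load("scene")
cs=[[(201,199),(198,271),(285,274),(365,201),(379,279)],[(358,208),(334,163),(269,178),(222,251),(196,200)]]
f=lambda c,x,y:(c[0]-20+(x+.5)/4-.5,c[1]-20+(y+.5)/4-.5)
def P(i,a,b,nm):
    X,e=tri([(T,*f(cs[0][i],*a)),(S,*f(cs[1][i],*b))]); print(nm,X.round(4),np.round(e,4), "top-only", onz(T,*f(cs[0][i],*a),.034 if i<3 else .016).round(4)); return X
P(0,(80,74),(80,71),"s1");P(1,(77,79),(78,66),"s2");P(2,(77,79),(83,76),"c")
for i,a,b,c,d in((3,(41,24),(123,107),(118,138),(37,43)),(4,(100,12),(73,118),(52,145),(90,26))):
    A=P(i,a,b,"bright");B=P(i,c,d,"brass");print("mid",((A+B)/2).round(4),"yaw",np.arctan2(*(A-B)[1::-1]).round(3),"len",np.linalg.norm(A-B))
for n,im in(("T",T),("S",S)):
    c=im["color"].astype(int)
    for k,nm,ctr in((2,"blue",((125,256),(392,159))),(1,"green",((289,195),(289,237))),(0,"red",((465,242),(129,246)))):
        o=[j for j in range(3) if j!=k]
        m=((c[...,k]>1.5*c[...,o].max(2))&(c[...,k]>40))if k!=0 else ((c[...,0]>4.5*c[...,1])&(c[...,0]>50))
        kk,l,st,ce=cv2.connectedComponentsWithStats(m.astype(np.uint8)); u,v=ctr[n=="S"]; i=l[v,u]
        r=cv2.minAreaRect(cv2.findContours((l==i).astype(np.uint8),0,1)[0][0])
        q=cv2.approxPolyDP(cv2.findContours((l==i).astype(np.uint8),0,1)[0][0],8,True)[:,0]
        W=np.array([onz(im,a,b,.004)[:2] for a,b in q]);d=np.roll(W,-1,0)-W
        print(n,nm,i,st[i,4],onz(im,*ce[i],.004).round(4),len(q),np.linalg.norm(d,axis=1).round(3),np.arctan2(d[:,1],d[:,0]).round(3))
        np.save(f"ce_{n}{nm}.npy",ce[i])
for nm in("blue","green","red"): print(nm,[x.round(4) for x in tri([(T,*np.load(f"ce_T{nm}.npy")),(S,*np.load(f"ce_S{nm}.npy"))])[:1]])
w=__import__("station").ctrl.get_image("wrist");np.savez("wrist.npz",**w);cv2.imwrite("pics/w0.png",w["color"][:,:,::-1]);print(w["R"],w["t"],w["fx"])
```

```text
s1 [0.6192 0.2002 0.0325] [0.0008 0.0008] top-only [0.6186 0.1991 0.034 ]
s2 [0.4492 0.2032 0.0344] [0.0005 0.0005] top-only [0.449  0.2028 0.034 ]
c [0.4421 0.0071 0.0293] [0.0012 0.0012] top-only [0.4416 0.0058 0.034 ]
bright [ 0.6446 -0.1634  0.0153] [0.0007 0.0007] top-only [ 0.6446 -0.1626  0.016 ]
brass [ 0.5773 -0.2047  0.0105] [0.0013 0.0013] top-only [ 0.576  -0.2049  0.016 ]
mid [ 0.611  -0.184   0.0129] yaw 0.55 len 0.07914336112796153
bright [ 0.4681 -0.2213  0.0171] [0.0005 0.0005] top-only [ 0.468 -0.222  0.016]
brass [ 0.3937 -0.1913  0.0139] [0.0008 0.0008] top-only [ 0.3935 -0.1917  0.016 ]
mid [ 0.4309 -0.2063  0.0155] yaw -0.384 len 0.08031756876276815
T blue 1 3246 [0.4859 0.3825 0.004 ] 4 [0.123 0.143 0.123 0.143] [ 1.721 -2.987 -1.423  0.149]
T green 1 3076 [ 0.6297 -0.0059  0.004 ] 4 [0.142 0.122 0.141 0.12 ] [ 2.958 -1.735 -0.17   1.392]
T red 0 235200 [0.5934 0.0158 0.004 ] 4 [1.048 1.224 1.008 1.457] [-3.03  -1.566 -0.115  1.547]
S blue 2 1431 [0.486  0.3858 0.004 ] 4 [0.114 0.137 0.118 0.137] [-1.429  0.124  1.715 -2.987]
S green 1 2126 [ 0.6305 -0.0031  0.004 ] 4 [0.121 0.138 0.119 0.138] [-1.757 -0.182  1.391  2.946]
S red 1 2178 [ 0.5156 -0.411   0.004 ] 4 [0.119 0.135 0.118 0.135] [-1.513  0.053  1.633 -3.096]
blue [array([0.4863, 0.3838, 0.0046])]
green [array([ 0.6302, -0.0045,  0.004 ])]
red [array([ 0.6039, -0.1791,  0.2185])]
[[ 0.2443365   0.96968528 -0.00318203]
 [ 0.93373817 -0.23439093  0.27054375]
 [ 0.26159646 -0.06907489 -0.96270242]] [-0.62352744 -0.03686257  0.37935925] 323.4572689468781
```

View pics/w0.png

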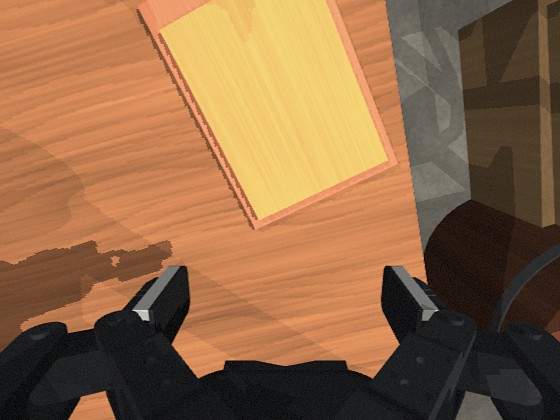

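The wrist view shows only the yellow pad and bench edge. Positions are already good: two-view heights agree with the text. Next is a planning helper.

```bash
cat > plan.py <<'E'
import sys,numpy as np
from station import ctrl
from scipy.spatial.transform import Rotation as Ro
# usage: plan.py yaw_close|- x y z [x y z ...]: waypoints; yaw turn first
o=ctrl.get_obs();p=o["tool_pos"];R=Ro.from_rotvec(o["tool_rot"]).as_matrix()
print("t %.2f pos %s open %.4f grip %.1f F %s q6 %.2f"%(o["t"],p.round(4),o["opening"],o["grip_force"],o["contact_force"].round(1),o["q"][5]))
y=np.arctan2(R[1,1],R[0,1]);tilt=np.cross(R[:,2],[0,0,-1])
print("close yaw %.3f"%y,"level fix (tool axes units)",(R.T@tilt/np.deg2rad(8)).round(2))
a=sys.argv
R2=np.array([[0,0,0],[0,0,0],[0,0,-1.]]);yt=y
if a[1]!="-":
    d=(float(a[1])-y+np.pi/2)%np.pi-np.pi/2;yt=y+d;print("rot z units total %.2f"%(-d/np.deg2rad(8)))
R2[:2,1]=np.cos(yt),np.sin(yt);R2[:,0]=np.cross(R2[:,1],R2[:,2])
for w in np.array(a[2:],float).reshape(-1,3):
    u=R2.T@(w-p)/.04;n=int(np.ceil(abs(u).max()));print("->",w,"total",u.round(2),"n",n,"each",(u/max(n,1)).round(3));p=w
E
python3 plan.py 1.72 .449 .203 .12 .449 .203 .004
python3 - <<'E'
from h import *
T=load("top")
print([onz(T,u,v,.012)[:2].round(4).tolist() for u,v in((431,209),(491,206),(499.5,274),(438,277))], np.mean([onz(T,u,v,.012) for u,v in((431,209),(491,206),(499.5,274),(438,277))],0))
E
```

```text
t 0.15 pos [0.1531 0.6054 0.1978] open 0.0854 grip 0.0 F [-0.4 -0.3 -0.5] q6 -0.12
close yaw 1.323 level fix (tool axes units) [-0.01 -0.    0.  ]
rot z units total -2.84
-> [0.449 0.203 0.12 ] total [ -5.82 -11.05   1.95] n 12 each [-0.485 -0.921  0.162]
-> [0.449 0.203 0.004] total [0.  0.  2.9] n 3 each [0.    0.    0.967]
[[0.5902, -0.3384], [0.5962, -0.4774], [0.4392, -0.4825], [0.433, -0.344]] [ 0.51466033 -0.41056025  0.012     ]
```

{"api": "drive_tool", "payload": {
  "steps": [
    {"translation": [0, 0, 0], "angular": [0, 0, -0.95], "gripper": 1},
    {"translation": [0, 0, 0], "angular": [0, 0, -0.95], "gripper": 1},
    {"translation": [0, 0, 0], "angular": [0, 0, -0.94], "gripper": 1},
    {"translation": [-0.48, -0.92, 0.1], "angular": [0, 0, 0], "gripper": 1},
    {"translation": [-0.48, -0.92, 0.1], "angular": [0, 0, 0], "gripper": 1},
    {"translation": [-0.48, -0.92, 0.1], "angular": [0, 0, 0], "gripper": 1},
    {"translation": [-0.48, -0.92, 0.1], "angular": [0, 0, 0], "gripper": 1},
    {"translation": [-0.48, -0.92, 0.1], "angular": [0, 0, 0], "gripper": 1}
  ]
}}

```text
t: 1.15
tool_pos: [0.276, 0.4369, 0.1783]
tool_rot: [0.234, -3.133, 0.0]
contact_force: [0.6, 0.8, -0.6]
opening: 0.0856
grip_force: 0.0
```

{"api": "drive_tool", "payload": {
  "steps": [
    {"translation": [-0.48, -0.92, 0.1], "angular": [0, 0, 0], "gripper": 1},
    {"translation": [-0.48, -0.92, 0.1], "angular": [0, 0, 0], "gripper": 1},
    {"translation": [-0.48, -0.92, 0.1], "angular": [0, 0, 0], "gripper": 1},
    {"translation": [-0.48, -0.92, 0.1], "angular": [0, 0, 0], "gripper": 1},
    {"translation": [-0.48, -0.92, 0.1], "angular": [0, 0, 0], "gripper": 1},
    {"translation": [-0.48, -0.92, 0.1], "angular": [0, 0, 0], "gripper": 1},
    {"translation": [0, 0, 0], "angular": [0, 0, 0], "gripper": 1}
  ]
}}

```text
t: 2.02
tool_pos: [0.4228, 0.235, 0.1541]
tool_rot: [0.227, -3.132, 0.001]
contact_force: [-0.0, -0.2, 0.9]
opening: 0.0856
grip_force: 0.0
```

```bash
python3 plan.py 1.72 .449 .203 .12 .449 .203 .004
```

```text
t 2.02 pos [0.4228 0.235  0.1541] open 0.0856 grip 0.0 F [-0.  -0.2  0.9] q6 -1.36
close yaw 1.715 level fix (tool axes units) [-0.   -0.01 -0.  ]
rot z units total -0.03
-> [0.449 0.203 0.12 ] total [-0.53 -0.89  0.85] n 1 each [-0.528 -0.888  0.854]
-> [0.449 0.203 0.004] total [0.  0.  2.9] n 3 each [0.    0.    0.967]
```

{"api": "drive_tool", "payload": {
  "steps": [
    {"translation": [-0.53, -0.89, 0.85], "angular": [0, 0, 0], "gripper": 1},
    {"translation": [0, 0, 0], "angular": [0, 0, 0], "gripper": 1},
    {"translation": [0, 0, 0], "angular": [0, 0, 0], "gripper": 1}
  ]
}}

```text
t: 2.4
tool_pos: [0.448, 0.2056, 0.121]
tool_rot: [0.234, -3.133, -0.001]
contact_force: [0.5, 0.0, 0.4]
opening: 0.0854
grip_force: 0.0
```

```bash
python3 plan.py 1.72 .449 .203 .12 .449 .203 .004;python3 - <<'E'
from h import *
from station import ctrl
w=ctrl.get_image("wrist");np.savez("wrist.npz",**w);cv2.imwrite("pics/w1.png",w["color"][:,:,::-1])
p=w["R"]@[.449,.203,.034]+w["t"];print(p[:2]/p[2]*w["fx"]+[w["cx"],w["cy"]])
E
```

```text
t 2.40 pos [0.448  0.2056 0.121 ] open 0.0854 grip 0.0 F [0.5 0.  0.4] q6 -1.44
close yaw 1.720 level fix (tool axes units) [ 0. -0. -0.]
rot z units total 0.00
-> [0.449 0.203 0.12 ] total [-0.02 -0.07  0.02] n 1 each [-0.016 -0.068  0.025]
-> [0.449 0.203 0.004] total [0.  0.  2.9] n 3 each [0.    0.    0.967]
[282.54507194 208.42760726]
```

View pics/w1.png

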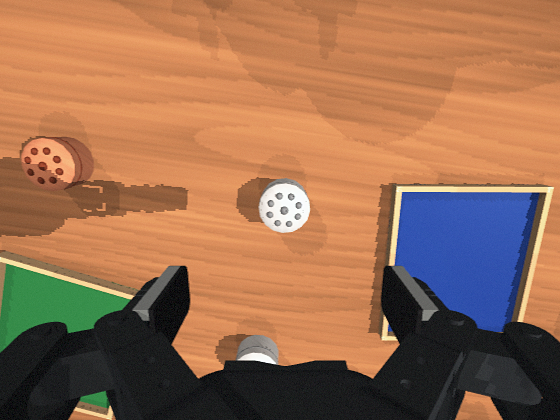

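The wrist view puts the rosette at (284,209) against a prediction of (282.5,208.4), which is about 1 mm. I'll go ahead and grasp.

{"api": "drive_tool", "payload": {
  "steps": [
    {"translation": [-0.02, -0.07, 0.95], "angular": [0, 0, 0], "gripper": 1},
    {"translation": [0, 0, 0.95], "angular": [0, 0, 0], "gripper": 1},
    {"translation": [0, 0, 0.5], "angular": [0, 0, 0], "gripper": 1},
    {"translation": [0, 0, 0.5], "angular": [0, 0, 0], "gripper": 1},
    {"translation": [0, 0, 0], "angular": [0, 0, 0], "gripper": 0.4},
    {"translation": [0, 0, 0], "angular": [0, 0, 0], "gripper": 0.4},
    {"translation": [0, 0, 0], "angular": [0, 0, 0], "gripper": 0.2},
    {"translation": [0, 0, 0], "angular": [0, 0, 0], "gripper": 0.2}
  ],
  "force": 40
}}

```text
t: 3.45
tool_pos: [0.4503, 0.2024, 0.0058]
tool_rot: [-0.233, 3.131, 0.001]
contact_force: [-0.2, 0.8, -0.1]
opening: 0.0173
grip_force: 0.0
```

```bash
python3 - <<'E'
import numpy as np
t=np.array([.486,.384]);c,s=np.cos(.15),np.sin(.15);R=np.array([[c,-s],[s,c]])
print(t+R@[-.036,0],t+R@[.036,0])
E
python3 plan.py - .449 .203 .08 .4504 .3786 .08 .4504 .3786 .01
```

```text
[0.45040424 0.37862023] [0.52159576 0.38937977]
t 3.45 pos [0.4503 0.2024 0.0058] open 0.0173 grip 0.0 F [-0.2  0.8 -0.1] q6 -1.45
close yaw 1.720 level fix (tool axes units) [0.   0.01 0.  ]
-> [0.449 0.203 0.08 ] total [ 0.03  0.02 -1.86] n 2 each [ 0.015  0.01  -0.928]
-> [0.4504 0.3786 0.08  ] total [-0.69  4.34  0.  ] n 5 each [-0.137  0.867  0.   ]
-> [0.4504 0.3786 0.01  ] total [0.   0.   1.75] n 2 each [0.    0.    0.875]
```

Opening is 17 mm with no grip force, so the grasp missed. I'll look.

Run:
```python
from h import *
from station import ctrl
w=ctrl.get_image("wrist");np.savez("wrist.npz",**w)
t=ctrl.get_image("top");s=ctrl.get_image("scene");np.savez("top1.npz",**t);np.savez("scene1.npz",**s)
a=np.hstack([w["color"][:,100:460],cv2.resize(t["color"][160:300,100:310],None,fx=2,fy=2,interpolation=cv2.INTER_CUBIC)[:420]] ) if 0 else None
A=w["color"][0:420]; B=np.vstack([cv2.resize(t["color"][170:300,90:210],(240,260)),cv2.resize(s["color"][130:230,290:410],(240,200))])[:420]
cv2.imwrite("pics/miss.png",np.hstack([A,B])[:,:,::-1])
```

```text
(no output)
```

View pics/miss.png

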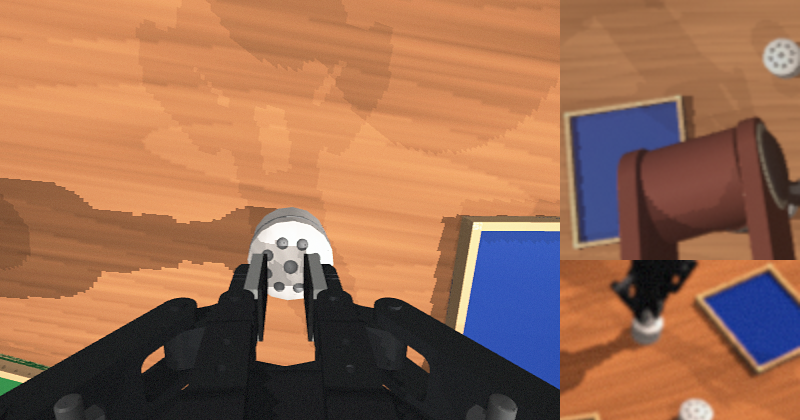

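```bash
python3 - <<'E'
from h import *
w=load("wrist");print("cam",-w["R"].T@w["t"])
print(onz(w,290,267,.034),"fingertips at row 255ish z?", [onz(w,u,255,z).round(3).tolist() for u in(262,310) for z in(.006,.03)])
D=w["depth"]
def X(u,v):
    d=D[v,u];return (w["R"].T@(np.array([(u-w["cx"])/w["fx"],(v-w["cy"])/w["fy"],1])*d-w["t"])).round(4)
for u,v in((290,267),(290,230),(288,215),(262,258),(260,275),(250,300),(310,258),(318,275),(330,300),(291,290)):print(u,v,X(u,v))
for n in("top1","scene1"):
    pass
E
python3 plan.py - .449 .203 .08
```

```text
cam [0.38299846 0.19192109 0.18117214]
[0.45053738 0.20442097 0.034     ] fingertips at row 255ish z? [[0.458, 0.189, 0.006], [0.448, 0.19, 0.03], [0.454, 0.217, 0.006], [0.444, 0.214, 0.03]]
290 267 [0.4497 0.2043 0.0359]
290 230 [0.4326 0.2017 0.0307]
288 215 [0.429  0.2002 0.0169]
262 258 [0.4421 0.1902 0.0469]
260 275 [0.4415 0.1906 0.065 ]
250 300 [0.441  0.1887 0.085 ]
310 258 [0.4391 0.2116 0.0465]
318 275 [0.438  0.2132 0.0651]
330 300 [0.4372 0.2152 0.0847]
291 290 [0.4633 0.2069 0.0333]
t 3.60 pos [0.4498 0.2022 0.0052] open 0.0173 grip 0.0 F [0.2 0.7 0.2] q6 -1.45
close yaw 1.719 level fix (tool axes units) [ 0.  0. -0.]
-> [0.449 0.203 0.08 ] total [ 0.02  0.02 -1.87] n 2 each [ 0.009  0.012 -0.936]
```

Run:
```python
from h import *
def cloud(w):
    v,u=np.mgrid[:420,:560];d=w["depth"];P=np.stack([(u-w["cx"])/w["fx"]*d,(v-w["cy"])/w["fy"]*d,d],-1)-w["t"];return P@w["R"]
for n in("wrist","scene1","top1"):
    w=load(n);P=cloud(w);c=w["color"].astype(int)
    dark=(w["depth"]>0)&(np.abs(P[...,0]-.45)<.05)&(np.abs(P[...,1]-.203)<.03)&(P[...,2]>.004)&(P[...,2]<.3)
    z=P[...,2][dark];print(n,dark.sum(),np.histogram(z,bins=np.arange(.0,.12,.006))[0])
    b=dark&(c.max(2)<110)&(P[...,2]>.036);Q=P[b]
    if len(Q): Q=Q[Q[:,2].argsort()];print(Q[:12].round(3).tolist())
s=load("scene1");P=s["R"]@[.45,.202,.005]+s["t"];print("tcp in scene",P[:2]/P[2]*s["fx"]+[s["cx"],s["cy"]])
cv2.imwrite("pics/sc1.png",cv2.resize(s["color"][90:210,270:410],None,fx=5,fy=5,interpolation=cv2.INTER_CUBIC)[:,:,::-1])
```

```text
wrist 29199 [  62  179  158  276  783 3117   89  270  410  465  514  464  901  806
 1485 2106  291  893 1894]
[[0.448, 0.206, 0.036], [0.452, 0.203, 0.036], [0.456, 0.195, 0.036], [0.449, 0.208, 0.036], [0.451, 0.203, 0.036], [0.462, 0.201, 0.036], [0.451, 0.202, 0.036], [0.461, 0.2, 0.036], [0.452, 0.206, 0.036], [0.453, 0.194, 0.036], [0.452, 0.205, 0.036], [0.451, 0.207, 0.036]]
scene1 1262 [14 18 19 21 30 57 13 12 18 23 19 17 15 13 32 28 13 24 16]
[[0.454, 0.201, 0.037], [0.45, 0.212, 0.037], [0.45, 0.205, 0.04], [0.44, 0.21, 0.04], [0.45, 0.212, 0.042], [0.443, 0.212, 0.042], [0.455, 0.212, 0.043], [0.448, 0.212, 0.044], [0.447, 0.209, 0.044], [0.461, 0.187, 0.046], [0.459, 0.214, 0.046], [0.441, 0.209, 0.047]]
top1 71 [2 4 2 5 6 1 0 1 0 1 0 1 0 1 2 0 0 0 0]
[[0.446, 0.178, 0.057], [0.446, 0.178, 0.068], [0.445, 0.178, 0.08], [0.443, 0.176, 0.086], [0.412, 0.196, 0.192], [0.412, 0.196, 0.196], [0.412, 0.196, 0.204], [0.413, 0.192, 0.208], [0.413, 0.195, 0.21], [0.413, 0.189, 0.211], [0.413, 0.192, 0.213], [0.413, 0.192, 0.228]]
tcp in scene [331.58003698 165.79117429]
```

View pics/sc1.png

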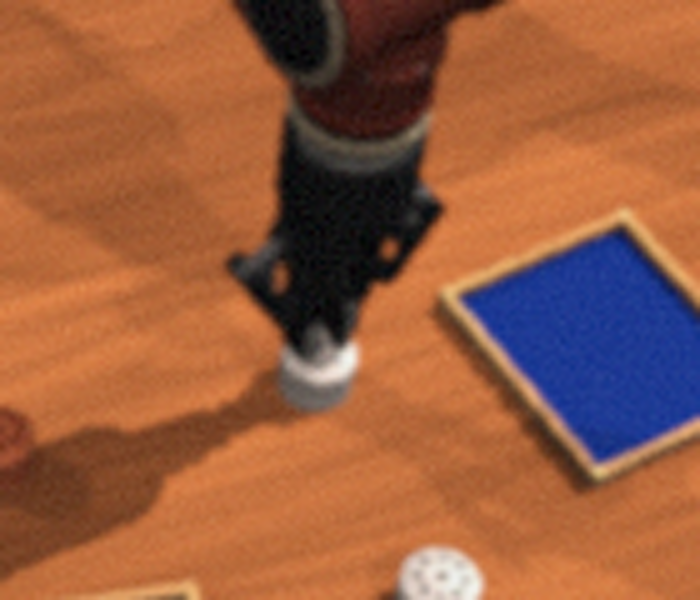

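The scene crop shows the fingertips just above the lid at around (320,345), although the reported TCP z is 5 mm. The real fingers are roughly 33 mm higher than the reading. I'll lift and measure that offset properly.

{"api": "drive_tool", "payload": {
  "steps": [
    {"translation": [0, 0, -1], "angular": [0, 0, 0], "gripper": 0.2},
    {"translation": [0, 0, 0], "angular": [0, 0, 0], "gripper": 0.2},
    {"translation": [0, 0, 0], "angular": [0, 0, 0], "gripper": 0.2}
  ]
}}

```text
t: 3.98
tool_pos: [0.4494, 0.2021, 0.0446]
tool_rot: [0.233, -3.133, 0.0]
contact_force: [-0.4, 0.1, -1.1]
opening: 0.0169
grip_force: 0.0
```

```bash
cat > tips.py <<'E'
from h import *
from station import ctrl
def cloud(w):
    v,u=np.mgrid[:420,:560];d=w["depth"];P=np.stack([(u-w["cx"])/w["fx"]*d,(v-w["cy"])/w["fy"]*d,d],-1)-w["t"];return P@w["R"]
o=ctrl.get_obs();p=o["tool_pos"];print(p.round(4),o["opening"])
for n in("wrist","scene"):
    w=ctrl.get_image(n);P=cloud(w)
    m=(w["depth"]>0)&(np.linalg.norm(P[...,:2]-p[:2],axis=-1)<.055)&(P[...,2]>p[2]+.005)&(P[...,2]>.045)
    Q=P[m];Q=Q[Q[:,2].argsort()]
    # main cluster: lowest percentiles
    print(n,m.sum(),"lowest",Q[:40:4].round(4).tolist());print(" gap z-tcp hist",np.histogram(Q[:,2]-p[2],bins=np.arange(0,.08,.004))[0])
E
python3 tips.py
```

```text
[0.4494 0.2021 0.0446] 0.016872833081006698
wrist 48660 lowest [[0.4559, 0.2114, 0.0778], [0.4414, 0.19, 0.081], [0.4421, 0.1878, 0.0813], [0.4438, 0.1923, 0.0816], [0.4387, 0.2088, 0.0819], [0.4442, 0.1923, 0.082], [0.4411, 0.2091, 0.0821], [0.4455, 0.2099, 0.0823], [0.4415, 0.2092, 0.0824], [0.4413, 0.2195, 0.0825]]
 gap z-tcp hist [  0   0   0   0   0   0   0   0   1 131 247 270 299 340 347 345 254 780
 374]
scene 3089 lowest [[0.4472, 0.2114, 0.0783], [0.4607, 0.1863, 0.0815], [0.4582, 0.1873, 0.0827], [0.4614, 0.1918, 0.0843], [0.457, 0.1875, 0.0856], [0.4515, 0.2238, 0.0867], [0.4493, 0.1814, 0.0881], [0.4575, 0.2114, 0.0894], [0.4617, 0.1879, 0.0905], [0.461, 0.1942, 0.0915]]
 gap z-tcp hist [ 0  0  0  0  0  0  0  0  2 11 13 14 15 14 17  8 13 13 10]
```

The offset is consistent in both views: tips sit about 35 mm above the reported z. I'll allow for it by targeting a reading of -0.030.

{"api": "drive_tool", "payload": {
  "steps": [
    {"translation": [0, 0.04, 0], "angular": [0, 0, 0], "gripper": 1},
    {"translation": [0, 0, 0], "angular": [0, 0, 0], "gripper": 1},
    {"translation": [0, 0, 0], "angular": [0, 0, 0], "gripper": 1},
    {"translation": [0, 0, 0.5], "angular": [0, 0, 0], "gripper": 1},
    {"translation": [0, 0, 0.5], "angular": [0, 0, 0], "gripper": 1},
    {"translation": [0, 0, 0.45], "angular": [0, 0, 0], "gripper": 1},
    {"translation": [0, 0, 0.4], "angular": [0, 0, 0], "gripper": 1},
    {"translation": [0, 0, 0], "angular": [0, 0, 0], "gripper": 1}
  ]
}}

```text
t: 5.08
tool_pos: [0.448, 0.2033, -0.0308]
tool_rot: [0.233, -3.13, 0.001]
contact_force: [-0.3, -0.0, -0.1]
opening: 0.0853
grip_force: 0.0
```

{"api": "drive_tool", "payload": {
  "steps": [
    {"translation": [0, 0, 0], "angular": [0, 0, 0], "gripper": 0.3},
    {"translation": [0, 0, 0], "angular": [0, 0, 0], "gripper": 0.3},
    {"translation": [0, 0, 0], "angular": [0, 0, 0], "gripper": 0.3},
    {"translation": [0, 0, 0], "angular": [0, 0, 0], "gripper": 0.3},
    {"translation": [0, 0, 0], "angular": [0, 0, 0], "gripper": 0.3}
  ],
  "force": 40
}}

```text
t: 5.7
tool_pos: [0.4505, 0.204, -0.028]
tool_rot: [-0.233, 3.131, 0.001]
contact_force: [-0.6, -1.0, 4.8]
opening: 0.0428
grip_force: 41.1
```

```bash
python3 plan.py - .449 .203 .03 .4504 .3786 .03 .4504 .3786 -.024
```

```text
t 5.70 pos [ 0.4505  0.204  -0.028 ] open 0.0428 grip 41.1 F [-0.6 -1.   4.8] q6 -1.44
close yaw 1.720 level fix (tool axes units) [0.   0.02 0.  ]
-> [0.449 0.203 0.03 ] total [ 0.04 -0.02 -1.45] n 2 each [ 0.02  -0.01  -0.725]
-> [0.4504 0.3786 0.03  ] total [-0.69  4.34  0.  ] n 5 each [-0.137  0.867  0.   ]
-> [ 0.4504  0.3786 -0.024 ] total [0.   0.   1.35] n 2 each [0.    0.    0.675]
```

Gripped at 42.8 mm and 41 N. I'll carry it to the blue tray.

{"api": "drive_tool", "payload": {
  "steps": [
    {"translation": [0, 0, -0.4], "angular": [0, 0, 0], "gripper": 0.3},
    {"translation": [0, 0, -0.6], "angular": [0, 0, 0], "gripper": 0.3},
    {"translation": [-0.1, 0.7, -0.4], "angular": [0, 0, 0], "gripper": 0.3},
    {"translation": [-0.15, 0.8, 0], "angular": [0, 0, 0], "gripper": 0.3},
    {"translation": [-0.15, 0.8, 0], "angular": [0, 0, 0], "gripper": 0.3},
    {"translation": [-0.15, 0.8, 0], "angular": [0, 0, 0], "gripper": 0.3},
    {"translation": [-0.1, 0.8, 0], "angular": [0, 0, 0], "gripper": 0.3},
    {"translation": [0, 0.4, 0], "angular": [0, 0, 0], "gripper": 0.3}
  ]
}}

```text
t: 6.7
tool_pos: [0.4493, 0.3789, 0.0273]
tool_rot: [-0.235, 3.133, 0.0]
contact_force: [-0.2, -0.5, -0.5]
opening: 0.043
grip_force: 40.8
```

{"api": "drive_tool", "payload": {
  "steps": [
    {"translation": [0, 0, 0.3], "angular": [0, 0, 0], "gripper": 0.3},
    {"translation": [0, 0, 0.3], "angular": [0, 0, 0], "gripper": 0.3},
    {"translation": [0, 0, 0], "angular": [0, 0, 0], "gripper": 0.3}
  ]
}}

```text
t: 7.08
tool_pos: [0.4481, 0.3757, 0.0004]
tool_rot: [0.231, -3.129, 0.004]
contact_force: [0.3, -0.4, -0.6]
opening: 0.0428
grip_force: 40.8
```

```bash
python3 plan.py - .4504 .3786 -.024
```

```text
t 7.08 pos [4.481e-01 3.757e-01 4.000e-04] open 0.0428 grip 40.8 F [ 0.3 -0.4 -0.6] q6 -1.15
close yaw 1.718 level fix (tool axes units) [-0.01 -0.03 -0.  ]
-> [ 0.4504  0.3786 -0.024 ] total [-0.07  0.06  0.61] n 1 each [-0.068  0.063  0.61 ]
```

{"api": "drive_tool", "payload": {
  "steps": [
    {"translation": [-0.05, 0.05, 0.25], "angular": [0, 0, 0], "gripper": 0.3},
    {"translation": [0, 0, 0.2], "angular": [0, 0, 0], "gripper": 0.3},
    {"translation": [0, 0, 0.1], "angular": [0, 0, 0], "gripper": 0.3},
    {"translation": [0, 0, 0.03], "angular": [0, 0, 0], "gripper": 0.3},
    {"translation": [0, 0, 0], "angular": [0, 0, 0], "gripper": 0.3}
  ]
}}

```text
t: 7.7
tool_pos: [0.4513, 0.38, -0.0203]
tool_rot: [-0.234, 3.133, 0.0]
contact_force: [-0.0, -0.6, -0.7]
opening: 0.0427
grip_force: 40.8
```

{"api": "drive_tool", "payload": {
  "steps": [
    {"translation": [0, 0, 0.05], "angular": [0, 0, 0], "gripper": 0.3},
    {"translation": [0, 0, 0.03], "angular": [0, 0, 0], "gripper": 0.3},
    {"translation": [0, 0, 0], "angular": [0, 0, 0], "gripper": 0.3}
  ]
}}

```text
t: 8.07
tool_pos: [0.4512, 0.3799, -0.0237]
tool_rot: [0.233, -3.133, 0.0]
contact_force: [0.2, 0.4, -1.2]
opening: 0.0427
grip_force: 40.8
```

{"api": "drive_tool", "payload": {
  "steps": [
    {"translation": [0, 0, 0.04], "angular": [0, 0, 0], "gripper": 0.3},
    {"translation": [0, 0, 0], "angular": [0, 0, 0], "gripper": 0.3}
  ]
}}

```text
t: 8.32
tool_pos: [0.4515, 0.3801, -0.024]
tool_rot: [0.234, -3.133, 0.0]
contact_force: [-3.3, -2.8, 5.8]
opening: 0.0428
grip_force: 41.4
```

Contact at 6 N. Release and retreat.

{"api": "drive_tool", "payload": {
  "steps": [
    {"translation": [0, 0, 0], "angular": [0, 0, 0], "gripper": 0.75},
    {"translation": [0, 0, 0], "angular": [0, 0, 0], "gripper": 0.75},
    {"translation": [0, 0, -0.3], "angular": [0, 0, 0], "gripper": 0.75},
    {"translation": [0, 0, -0.7], "angular": [0, 0, 0], "gripper": 0.75},
    {"translation": [0, 0, -0.9], "angular": [0, 0, 0], "gripper": 1},
    {"translation": [0, 0, 0], "angular": [0, 0, 0], "gripper": 1}
  ]
}}

```text
t: 9.07
tool_pos: [0.4541, 0.3818, 0.0556]
tool_rot: [-0.233, 3.126, 0.006]
contact_force: [-0.0, 0.1, -1.0]
opening: 0.0854
grip_force: 0.0
```

```bash
python3 plan.py - .6189 .2 .045 .6189 .2 -.028
```

```text
t 9.07 pos [0.4541 0.3818 0.0556] open 0.0854 grip 0.0 F [-0.   0.1 -1. ] q6 -1.15
close yaw 1.720 level fix (tool axes units) [0.02 0.05 0.  ]
-> [0.6189 0.2    0.045 ] total [-3.4  -5.11  0.27] n 6 each [-0.567 -0.851  0.044]
-> [ 0.6189  0.2    -0.028 ] total [0.   0.   1.82] n 2 each [0.    0.    0.912]
```

{"api": "drive_tool", "payload": {
  "steps": [
    {"translation": [-0.57, -0.85, 0], "angular": [0, 0, 0], "gripper": 1},
    {"translation": [-0.57, -0.85, 0], "angular": [0, 0, 0], "gripper": 1},
    {"translation": [-0.57, -0.85, 0], "angular": [0, 0, 0], "gripper": 1},
    {"translation": [-0.57, -0.85, 0], "angular": [0, 0, 0], "gripper": 1},
    {"translation": [-0.57, -0.85, 0], "angular": [0, 0, 0], "gripper": 1},
    {"translation": [-0.5, -0.85, 0], "angular": [0, 0, 0], "gripper": 1},
    {"translation": [0, 0, 0], "angular": [0, 0, 0], "gripper": 1},
    {"translation": [0, 0, 0], "angular": [0, 0, 0], "gripper": 1}
  ]
}}

```text
t: 10.07
tool_pos: [0.6131, 0.1982, 0.05]
tool_rot: [0.233, -3.131, -0.0]
contact_force: [-0.1, 1.1, 0.1]
opening: 0.0855
grip_force: 0.0
```

```bash
python3 plan.py - .6189 .2 .045 .6189 .2 -.028
python3 - <<'E'
from h import *
from station import ctrl
w=ctrl.get_image("wrist");np.savez("wrist.npz",**w);c=w["color"]
p=w["R"]@[.6189,.2,.034]+w["t"];p=p[:2]/p[2]*w["fx"]+[w["cx"],w["cy"]];print(p)
u,v=np.round(p).astype(int);cr=c[max(v-70,0):v+70,u-90:u+90];print(u-90,max(v-70,0))
g=cv2.cvtColor(cr,cv2.COLOR_RGB2HSV);m=(g[...,1]<40)&(g[...,2]>190);k,l,st,ce=cv2.connectedComponentsWithStats(m.astype(np.uint8));i=1+st[1:,4].argmax();q=ce[i]+[u-90,max(v-70,0)];print("white lid",st[i],q,onz(w,*q,.032))
E
```

```text
t 10.07 pos [0.6131 0.1982 0.05  ] open 0.0855 grip 0.0 F [-0.1  1.1  0.1] q6 -1.52
close yaw 1.719 level fix (tool axes units) [ 0.   -0.01 -0.  ]
-> [0.6189 0.2    0.045 ] total [-0.15  0.02  0.12] n 1 each [-0.149  0.022  0.124]
-> [ 0.6189  0.2    -0.028 ] total [0.   0.   1.82] n 2 each [0.    0.    0.912]
[287.32243889 245.0059642 ]
197 175
white lid [  61   36   65   63 2395] [292.03674322 242.00668058] [0.61719637 0.20278674 0.032     ]
```

{"api": "drive_tool", "payload": {
  "steps": [
    {"translation": [-0.13, 0.05, 0], "angular": [0, 0, 0], "gripper": 1},
    {"translation": [0, 0, 0.6], "angular": [0, 0, 0], "gripper": 1},
    {"translation": [0, 0, 0.7], "angular": [0, 0, 0], "gripper": 1},
    {"translation": [0, 0, 0.5], "angular": [0, 0, 0], "gripper": 1},
    {"translation": [0, 0, 0.1], "angular": [0, 0, 0], "gripper": 1},
    {"translation": [0, 0, 0], "angular": [0, 0, 0], "gripper": 1}
  ]
}}

```text
t: 10.88
tool_pos: [0.6191, 0.2011, -0.0249]
tool_rot: [-0.234, 3.132, 0.0]
contact_force: [0.6, 0.5, 0.7]
opening: 0.0854
grip_force: 0.0
```

{"api": "drive_tool", "payload": {
  "steps": [
    {"translation": [0, 0, 0], "angular": [0, 0, 0], "gripper": 0.3},
    {"translation": [0, 0, 0], "angular": [0, 0, 0], "gripper": 0.3},
    {"translation": [0, 0, 0], "angular": [0, 0, 0], "gripper": 0.3},
    {"translation": [0, 0, 0], "angular": [0, 0, 0], "gripper": 0.3},
    {"translation": [0, 0, 0], "angular": [0, 0, 0], "gripper": 0.3}
  ],
  "force": 40
}}

```text
t: 11.5
tool_pos: [0.6199, 0.201, -0.0239]
tool_rot: [-0.233, 3.131, 0.0]
contact_force: [-0.8, -0.7, 5.9]
opening: 0.0426
grip_force: 41.2
```

```bash
python3 plan.py - .6189 .2 .035 .5216 .39 .035 .5216 .39 -.024
```

```text
t 11.50 pos [ 0.6199  0.201  -0.0239] open 0.0426 grip 41.2 F [-0.8 -0.7  5.9] q6 -1.52
close yaw 1.719 level fix (tool axes units) [0.   0.02 0.  ]
-> [0.6189 0.2    0.035 ] total [ 0.03 -0.02 -1.47] n 2 each [ 0.014 -0.01  -0.736]
-> [0.5216 0.39   0.035 ] total [1.7  5.06 0.  ] n 6 each [0.284 0.843 0.   ]
-> [ 0.5216  0.39   -0.024 ] total [0.   0.   1.48] n 2 each [0.    0.    0.738]
```

{"api": "drive_tool", "payload": {
  "steps": [
    {"translation": [0, 0, -0.4], "angular": [0, 0, 0], "gripper": 0.3},
    {"translation": [0, 0, -0.7], "angular": [0, 0, 0], "gripper": 0.3},
    {"translation": [0.2, 0.6, -0.4], "angular": [0, 0, 0], "gripper": 0.3},
    {"translation": [0.28, 0.84, 0], "angular": [0, 0, 0], "gripper": 0.3},
    {"translation": [0.28, 0.84, 0], "angular": [0, 0, 0], "gripper": 0.3},
    {"translation": [0.28, 0.84, 0], "angular": [0, 0, 0], "gripper": 0.3},
    {"translation": [0.28, 0.84, 0], "angular": [0, 0, 0], "gripper": 0.3},
    {"translation": [0.28, 0.84, 0], "angular": [0, 0, 0], "gripper": 0.3}
  ]
}}

```text
t: 12.5
tool_pos: [0.5261, 0.382, 0.0349]
tool_rot: [0.233, -3.132, 0.0]
contact_force: [-0.6, 0.5, 0.0]
opening: 0.0425
grip_force: 40.8
```

{"api": "drive_tool", "payload": {
  "steps": [
    {"translation": [0.1, 0.24, 0.3], "angular": [0, 0, 0], "gripper": 0.3},
    {"translation": [0, 0, 0.3], "angular": [0, 0, 0], "gripper": 0.3},
    {"translation": [0, 0, 0], "angular": [0, 0, 0], "gripper": 0.3},
    {"translation": [0, 0, 0], "angular": [0, 0, 0], "gripper": 0.3}
  ]
}}

```text
t: 13.0
tool_pos: [0.5222, 0.3891, 0.0105]
tool_rot: [0.231, -3.133, 0.001]
contact_force: [0.2, 0.3, -0.6]
opening: 0.0425
grip_force: 40.9
```

```bash
python3 plan.py - .5216 .39 -.023
```

```text
t 13.00 pos [0.5222 0.3891 0.0105] open 0.0425 grip 40.9 F [ 0.2  0.3 -0.6] q6 -1.19
close yaw 1.718 level fix (tool axes units) [-0. -0.  0.]
-> [ 0.5216  0.39   -0.023 ] total [0.01 0.03 0.84] n 1 each [0.012 0.025 0.838]
```

{"api": "drive_tool", "payload": {
  "steps": [
    {"translation": [0, 0, 0.3], "angular": [0, 0, 0], "gripper": 0.3},
    {"translation": [0, 0, 0.25], "angular": [0, 0, 0], "gripper": 0.3},
    {"translation": [0, 0, 0.15], "angular": [0, 0, 0], "gripper": 0.3},
    {"translation": [0, 0, 0.05], "angular": [0, 0, 0], "gripper": 0.3},
    {"translation": [0, 0, 0], "angular": [0, 0, 0], "gripper": 0.3},
    {"translation": [0, 0, 0.03], "angular": [0, 0, 0], "gripper": 0.3},
    {"translation": [0, 0, 0], "angular": [0, 0, 0], "gripper": 0.3}
  ]
}}

```text
t: 13.88
tool_pos: [0.5221, 0.3904, -0.0198]
tool_rot: [-0.233, 3.132, 0.001]
contact_force: [0.0, 0.3, 0.6]
opening: 0.0428
grip_force: 41.0
```

{"api": "drive_tool", "payload": {
  "steps": [
    {"translation": [0, 0, 0.04], "angular": [0, 0, 0], "gripper": 0.3},
    {"translation": [0, 0, 0], "angular": [0, 0, 0], "gripper": 0.3}
  ]
}}

```text
t: 14.12
tool_pos: [0.5221, 0.3904, -0.0199]
tool_rot: [-0.234, 3.133, 0.0]
contact_force: [-4.1, -2.0, 8.4]
opening: 0.0421
grip_force: 41.8
```

{"api": "drive_tool", "payload": {
  "steps": [
    {"translation": [0, 0, 0], "angular": [0, 0, 0], "gripper": 0.75},
    {"translation": [0, 0, 0], "angular": [0, 0, 0], "gripper": 0.75},
    {"translation": [0, 0, -0.3], "angular": [0, 0, 0], "gripper": 0.75},
    {"translation": [0, 0, -0.8], "angular": [0, 0, 0], "gripper": 0.75},
    {"translation": [0, 0, -0.8], "angular": [0, 0, 0], "gripper": 1},
    {"translation": [0, 0, 0], "angular": [0, 0, 0], "gripper": 1}
  ]
}}

```text
t: 14.88
tool_pos: [0.5244, 0.3917, 0.0586]
tool_rot: [-0.233, 3.126, 0.005]
contact_force: [0.0, 0.8, 0.2]
opening: 0.0854
grip_force: 0.0
```

```bash
python3 plan.py - .442 .0065 .055
python3 - <<'E'
from h import *
from station import ctrl
s=ctrl.get_image("scene");cv2.imwrite("pics/sc2.png",cv2.resize(s["color"][90:230,250:450],None,fx=4,fy=4,interpolation=cv2.INTER_CUBIC)[:,:,::-1])
E
```

```text
t 14.88 pos [0.5244 0.3917 0.0586] open 0.0854 grip 0.0 F [0.  0.8 0.2] q6 -1.19
close yaw 1.720 level fix (tool axes units) [0.02 0.05 0.  ]
-> [0.442  0.0065 0.055 ] total [ 3.46 -9.22  0.09] n 10 each [ 0.346 -0.922  0.009]
```

View pics/sc2.png

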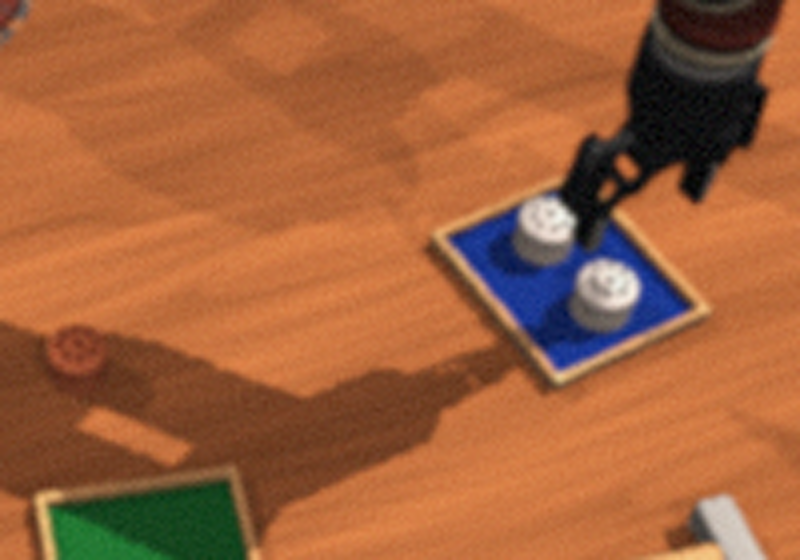

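Both silver boxes stand upright and apart in the blue tray, at (545,230) and (605,293) in the crop. Next is the copper box.

{"api": "drive_tool", "payload": {
  "steps": [
    {"translation": [0.3, -0.92, 0], "angular": [0, 0, 0], "gripper": 1},
    {"translation": [0.35, -0.92, 0], "angular": [0, 0, 0], "gripper": 1},
    {"translation": [0.35, -0.92, 0], "angular": [0, 0, 0], "gripper": 1},
    {"translation": [0.35, -0.92, 0], "angular": [0, 0, 0], "gripper": 1},
    {"translation": [0.35, -0.92, 0], "angular": [0, 0, 0], "gripper": 1},
    {"translation": [0.35, -0.92, 0], "angular": [0, 0, 0], "gripper": 1},
    {"translation": [0.35, -0.92, 0], "angular": [0, 0, 0], "gripper": 1},
    {"translation": [0.35, -0.92, 0], "angular": [0, 0, 0], "gripper": 1}
  ]
}}

```text
t: 15.92
tool_pos: [0.455, 0.0815, 0.0524]
tool_rot: [0.234, -3.13, -0.0]
contact_force: [-0.2, 0.2, 0.3]
opening: 0.0851
grip_force: 0.0
```

{"api": "drive_tool", "payload": {
  "steps": [
    {"translation": [0.35, -0.92, 0], "angular": [0, 0, 0], "gripper": 1},
    {"translation": [0.35, -0.92, 0], "angular": [0, 0, 0], "gripper": 1},
    {"translation": [0, 0, 0], "angular": [0, 0, 0], "gripper": 1},
    {"translation": [0, 0, 0], "angular": [0, 0, 0], "gripper": 1}
  ]
}}

```text
t: 16.42
tool_pos: [0.4391, 0.006, 0.053]
tool_rot: [0.233, -3.131, -0.001]
contact_force: [-0.2, -0.1, 0.8]
opening: 0.0859
grip_force: 0.0
```

```bash
python3 plan.py - .442 .0065 .055 .442 .0065 -.026
python3 - <<'E'
from h import *
from station import ctrl
w=ctrl.get_image("wrist");c=w["color"]
p=w["R"]@[.442,.0065,.034]+w["t"];p=p[:2]/p[2]*w["fx"]+[w["cx"],w["cy"]];print(p)
u,v=np.round(p).astype(int);print(u-50,v-50)
cv2.imwrite("pics/w3.png",cv2.resize(c[v-50:v+50,u-50:u+50],None,fx=4,fy=4,interpolation=cv2.INTER_CUBIC)[:,:,::-1]);np.savez("wrist.npz",**w)
E
```

```text
t 16.43 pos [0.4391 0.006  0.053 ] open 0.0859 grip 0.0 F [-0.2 -0.1  0.8] q6 -1.88
close yaw 1.719 level fix (tool axes units) [ 0.01 -0.01  0.  ]
-> [0.442  0.0065 0.055 ] total [-0.07  0.   -0.05] n 1 each [-0.074  0.001 -0.049]
-> [ 0.442   0.0065 -0.026 ] total [0.   0.   2.02] n 3 each [0.    0.    0.675]
[285.98943893 238.80466015]
236 189
```

View pics/w3.png

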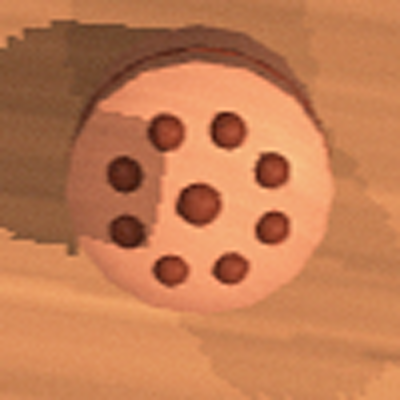

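The rosette is at (198,204) in the crop, i.e. pixel (285.5,240), which matches the prediction. Grasp.

{"api": "drive_tool", "payload": {
  "steps": [
    {"translation": [-0.07, 0, 0.3], "angular": [0, 0, 0], "gripper": 1},
    {"translation": [0, 0, 0.6], "angular": [0, 0, 0], "gripper": 1},
    {"translation": [0, 0, 0.6], "angular": [0, 0, 0], "gripper": 1},
    {"translation": [0, 0, 0.4], "angular": [0, 0, 0], "gripper": 1},
    {"translation": [0, 0, 0.08], "angular": [0, 0, 0], "gripper": 1},
    {"translation": [0, 0, 0], "angular": [0, 0, 0], "gripper": 1}
  ]
}}

```text
t: 17.23
tool_pos: [0.4429, 0.0063, -0.025]
tool_rot: [-0.234, 3.133, -0.0]
contact_force: [-0.6, -0.6, -0.3]
opening: 0.0852
grip_force: 0.0
```

{"api": "drive_tool", "payload": {
  "steps": [
    {"translation": [0, 0, 0], "angular": [0, 0, 0], "gripper": 0.3},
    {"translation": [0, 0, 0], "angular": [0, 0, 0], "gripper": 0.3},
    {"translation": [0, 0, 0], "angular": [0, 0, 0], "gripper": 0.3},
    {"translation": [0, 0, 0], "angular": [0, 0, 0], "gripper": 0.3},
    {"translation": [0, 0, 0], "angular": [0, 0, 0], "gripper": 0.3}
  ],
  "force": 40
}}

```text
t: 17.85
tool_pos: [0.4435, 0.0059, -0.0242]
tool_rot: [-0.233, 3.131, -0.001]
contact_force: [-0.7, 0.3, 6.2]
opening: 0.0426
grip_force: 41.0
```

```bash
python3 plan.py - .442 .0065 .035 .63 -.0045 .035 .63 -.0045 -.022
```

```text
t 17.85 pos [ 0.4435  0.0059 -0.0242] open 0.0426 grip 41.0 F [-0.7  0.3  6.2] q6 -1.87
close yaw 1.719 level fix (tool axes units) [-0.    0.01  0.  ]
-> [0.442  0.0065 0.035 ] total [ 0.04  0.02 -1.48] n 2 each [ 0.018  0.01  -0.739]
-> [ 0.63   -0.0045  0.035 ] total [-4.61 -0.97  0.  ] n 5 each [-0.921 -0.194  0.   ]
-> [ 0.63   -0.0045 -0.022 ] total [0.   0.   1.42] n 2 each [0.    0.    0.712]
```

{"api": "drive_tool", "payload": {
  "steps": [
    {"translation": [0, 0, -0.4], "angular": [0, 0, 0], "gripper": 0.3},
    {"translation": [0, 0, -0.7], "angular": [0, 0, 0], "gripper": 0.3},
    {"translation": [-0.6, -0.15, -0.4], "angular": [0, 0, 0], "gripper": 0.3},
    {"translation": [-0.9, -0.2, 0], "angular": [0, 0, 0], "gripper": 0.3},
    {"translation": [-0.9, -0.2, 0], "angular": [0, 0, 0], "gripper": 0.3},
    {"translation": [-0.9, -0.2, 0], "angular": [0, 0, 0], "gripper": 0.3},
    {"translation": [-0.9, -0.2, 0], "angular": [0, 0, 0], "gripper": 0.3},
    {"translation": [-0.4, 0, 0], "angular": [0, 0, 0], "gripper": 0.3}
  ]
}}

```text
t: 18.85
tool_pos: [0.6319, -0.0045, 0.0355]
tool_rot: [-0.233, 3.132, -0.0]
contact_force: [0.7, 0.7, -0.7]
opening: 0.0424
grip_force: 40.8
```

{"api": "drive_tool", "payload": {
  "steps": [
    {"translation": [0, 0, 0.3], "angular": [0, 0, 0], "gripper": 0.3},
    {"translation": [0, 0, 0.5], "angular": [0, 0, 0], "gripper": 0.3},
    {"translation": [0, 0, 0.3], "angular": [0, 0, 0], "gripper": 0.3},
    {"translation": [0, 0, 0.2], "angular": [0, 0, 0], "gripper": 0.3},
    {"translation": [0, 0, 0], "angular": [0, 0, 0], "gripper": 0.3}
  ]
}}

```text
t: 19.48
tool_pos: [0.6292, -0.0041, -0.0183]
tool_rot: [0.233, -3.131, -0.001]
contact_force: [-0.1, 0.0, -0.9]
opening: 0.0427
grip_force: 40.8
```

{"api": "drive_tool", "payload": {
  "steps": [
    {"translation": [0, 0, 0.04], "angular": [0, 0, 0], "gripper": 0.3},
    {"translation": [0, 0, 0.03], "angular": [0, 0, 0], "gripper": 0.3},
    {"translation": [0, 0, 0], "angular": [0, 0, 0], "gripper": 0.3}
  ]
}}

```text
t: 19.85
tool_pos: [0.6304, -0.0042, -0.0197]
tool_rot: [-0.233, 3.132, -0.0]
contact_force: [-0.2, -0.1, -1.5]
opening: 0.0427
grip_force: 40.8
```

{"api": "drive_tool", "payload": {
  "steps": [
    {"translation": [0, 0, 0.04], "angular": [0, 0, 0], "gripper": 0.3},
    {"translation": [0, 0, 0], "angular": [0, 0, 0], "gripper": 0.3}
  ]
}}

```text
t: 20.1
tool_pos: [0.6306, -0.0042, -0.0201]
tool_rot: [-0.234, 3.133, -0.0]
contact_force: [-3.6, -1.0, 6.1]
opening: 0.0426
grip_force: 41.4
```

{"api": "drive_tool", "payload": {
  "steps": [
    {"translation": [0, 0, 0], "angular": [0, 0, 0], "gripper": 0.75},
    {"translation": [0, 0, 0], "angular": [0, 0, 0], "gripper": 0.75},
    {"translation": [0, 0, -0.3], "angular": [0, 0, 0], "gripper": 0.75},
    {"translation": [0, 0, -0.8], "angular": [0, 0, 0], "gripper": 0.75},
    {"translation": [0, 0, -0.8], "angular": [0, 0, 0], "gripper": 0.75},
    {"translation": [0, 0, 0], "angular": [0, 0, -0.95], "gripper": 0.75},
    {"translation": [0, 0, 0], "angular": [0, 0, -0.95], "gripper": 0.75},
    {"translation": [0, 0, 0], "angular": [0, 0, -0.95], "gripper": 0.75}
  ]
}}

```text
t: 21.1
tool_pos: [0.6305, -0.0042, 0.0555]
tool_rot: [-0.854, 3.022, -0.001]
contact_force: [-0.9, 0.6, 0.1]
opening: 0.064
grip_force: 0.0
```

```bash
python3 plan.py 2.121 .611 -.184 .055
```

```text
t 21.10 pos [ 0.6305 -0.0042  0.0555] open 0.0640 grip 0.0 F [-0.9  0.6  0.1] q6 -2.25
close yaw 2.122 level fix (tool axes units) [-0.01  0.01  0.  ]
rot z units total 0.01
-> [ 0.611 -0.184  0.055] total [ 2.77 -3.58  0.01] n 4 each [ 0.692 -0.894  0.003]
```

{"api": "drive_tool", "payload": {
  "steps": [
    {"translation": [0.6, -0.8, 0], "angular": [0, 0, 0], "gripper": 0.75},
    {"translation": [0.72, -0.93, 0], "angular": [0, 0, 0], "gripper": 0.75},
    {"translation": [0.72, -0.93, 0], "angular": [0, 0, 0], "gripper": 0.75},
    {"translation": [0.72, -0.93, 0], "angular": [0, 0, 0], "gripper": 0.75},
    {"translation": [0, 0, 0], "angular": [0, 0, 0], "gripper": 0.75},
    {"translation": [0, 0, 0], "angular": [0, 0, 0], "gripper": 0.75}
  ]
}}

```text
t: 21.85
tool_pos: [0.6106, -0.184, 0.0549]
tool_rot: [-0.847, 3.025, 0.0]
contact_force: [0.5, -0.4, -0.0]
opening: 0.0641
grip_force: 0.0
```

```bash
python3 plan.py 2.121 .611 -.184 .055 .611 -.184 -.029
python3 - <<'E'
from h import *
from station import ctrl
w=ctrl.get_image("wrist");np.savez("wrist.npz",**w)
for X in([.6446,-.163,.016],[.5768,-.2048,.016],[.611,-.184,.016]):
    p=w["R"]@X+w["t"];print((p[:2]/p[2]*w["fx"]+[w["cx"],w["cy"]]).round(1))
cv2.imwrite("pics/w4.png",w["color"][:,:,::-1])
E
```

```text
t 21.85 pos [ 0.6106 -0.184   0.0549] open 0.0641 grip 0.0 F [ 0.5 -0.4 -0. ] q6 -2.53
close yaw 2.117 level fix (tool axes units) [ 0.  0. -0.]
rot z units total -0.03
-> [ 0.611 -0.184  0.055] total [-0.01 -0.01 -0.  ] n 1 each [-0.008 -0.005 -0.004]
-> [ 0.611 -0.184 -0.029] total [0.  0.  2.1] n 3 each [0.  0.  0.7]
[286.5 277.7]
[286.  168.1]
[285.9 225.8]
```

View pics/w4.png

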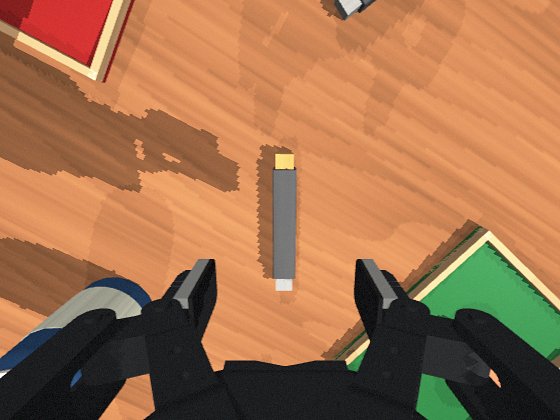

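The bar joints are at (284.5,278) and (284.5,169), centred and aligned. The can shows at lower left, so I'll check clearance to it.

Run:
```python
from h import *
T=load("top");print("can top",onz(T,402,133,.1))
S=load("scene");print(onz(S,204,290,.1), tri([(T,402,133),(S,204,290)]))
```

```text
can top [ 0.74530829 -0.25782878  0.1       ]
[ 0.74309414 -0.25209488  0.1       ] (array([ 0.74421915, -0.25426387,  0.10440519]), [np.float64(0.0024225306415613344), np.float64(0.002422530641561294)])
```

The can is 150 mm away, so clear. Grasp.

{"api": "drive_tool", "payload": {
  "steps": [
    {"translation": [0, 0.03, 0.4], "angular": [0, 0, 0], "gripper": 0.75},
    {"translation": [0, 0, 0.7], "angular": [0, 0, 0], "gripper": 0.75},
    {"translation": [0, 0, 0.6], "angular": [0, 0, 0], "gripper": 0.75},
    {"translation": [0, 0, 0.3], "angular": [0, 0, 0], "gripper": 0.75},
    {"translation": [0, 0, 0.1], "angular": [0, 0, 0], "gripper": 0.75},
    {"translation": [0, 0, 0], "angular": [0, 0, 0], "gripper": 0.75}
  ]
}}

```text
t: 22.65
tool_pos: [0.6103, -0.1831, -0.0293]
tool_rot: [-0.848, 3.024, -0.001]
contact_force: [0.7, 0.1, -0.1]
opening: 0.0646
grip_force: 0.0
```

{"api": "drive_tool", "payload": {
  "steps": [
    {"translation": [0, 0, 0], "angular": [0, 0, 0], "gripper": 0.1},
    {"translation": [0, 0, 0], "angular": [0, 0, 0], "gripper": 0.1},
    {"translation": [0, 0, 0], "angular": [0, 0, 0], "gripper": 0},
    {"translation": [0, 0, 0], "angular": [0, 0, 0], "gripper": 0},
    {"translation": [0, 0, 0], "angular": [0, 0, 0], "gripper": 0},
    {"translation": [0, 0, 0], "angular": [0, 0, 0], "gripper": 0}
  ],
  "force": 60
}}

```text
t: 23.4
tool_pos: [0.6106, -0.1836, -0.0286]
tool_rot: [-0.848, 3.024, -0.002]
contact_force: [-1.4, 0.4, 5.2]
opening: 0.014
grip_force: 61.9
```

```bash
python3 - <<'E'
import numpy as np
t=np.array([.515,-.411]);c,s=np.cos(.045),np.sin(.045);R=np.array([[c,-s],[s,c]])
print(t+R@[0,.025],t+R@[0,-.025])
E
python3 plan.py - .611 -.184 .035; python3 plan.py 1.616 .516 -.436 -.0
```

```text
[ 0.51387538 -0.38602531] [ 0.51612462 -0.43597469]
t 23.40 pos [ 0.6106 -0.1836 -0.0286] open 0.0140 grip 61.9 F [-1.4  0.4  5.2] q6 -2.53
close yaw 2.117 level fix (tool axes units) [-0.01  0.01 -0.  ]
-> [ 0.611 -0.184  0.035] total [-0.   -0.01 -1.59] n 2 each [-0.002 -0.007 -0.795]
t 23.40 pos [ 0.6106 -0.1836 -0.0286] open 0.0140 grip 61.9 F [-1.4  0.4  5.2] q6 -2.53
close yaw 2.117 level fix (tool axes units) [-0.01  0.01 -0.  ]
rot z units total 3.59
-> [ 0.516 -0.436 -0.   ] total [ 2.65 -6.2  -0.71] n 7 each [ 0.378 -0.885 -0.102]
```

Punch gripped. Lift, turn, carry.

{"api": "drive_tool", "payload": {
  "steps": [
    {"translation": [0, 0, -0.3], "angular": [0, 0, 0], "gripper": 0},
    {"translation": [0, 0, -0.6], "angular": [0, 0, 0], "gripper": 0},
    {"translation": [0, 0, -0.5], "angular": [0, 0, 0], "gripper": 0},
    {"translation": [0, 0, -0.2], "angular": [0, 0, 0.6], "gripper": 0},
    {"translation": [0, 0, 0], "angular": [0, 0, 0.9], "gripper": 0},
    {"translation": [0, 0, 0], "angular": [0, 0, 0.9], "gripper": 0},
    {"translation": [0, 0, 0], "angular": [0, 0, 0.9], "gripper": 0},
    {"translation": [0, 0, 0], "angular": [0, 0, 0.29], "gripper": 0}
  ]
}}

```text
t: 24.4
tool_pos: [0.6096, -0.183, 0.0346]
tool_rot: [0.069, -3.14, -0.0]
contact_force: [0.0, -0.0, -1.1]
opening: 0.0143
grip_force: 61.1
```

{"api": "drive_tool", "payload": {
  "steps": [
    {"translation": [0.3, -0.7, 0], "angular": [0, 0, 0], "gripper": 0},
    {"translation": [0.38, -0.9, 0], "angular": [0, 0, 0], "gripper": 0},
    {"translation": [0.38, -0.9, 0], "angular": [0, 0, 0], "gripper": 0},
    {"translation": [0.38, -0.9, 0], "angular": [0, 0, 0], "gripper": 0},
    {"translation": [0.38, -0.9, 0], "angular": [0, 0, 0], "gripper": 0},
    {"translation": [0.38, -0.9, 0], "angular": [0, 0, 0], "gripper": 0},
    {"translation": [0.38, -0.9, 0], "angular": [0, 0, 0], "gripper": 0},
    {"translation": [0, 0, 0], "angular": [0, 0, 0], "gripper": 0}
  ]
}}

```text
t: 25.4
tool_pos: [0.5167, -0.4341, 0.0349]
tool_rot: [-0.066, 3.141, -0.001]
contact_force: [0.1, -0.8, -1.4]
opening: 0.014
grip_force: 61.0
```

```bash
python3 plan.py 1.616 .516 -.436 -.024;python3 - <<'E'
from h import *
from station import ctrl
s=ctrl.get_image("scene");w=ctrl.get_image("wrist");np.savez("wrist.npz",**w)
cv2.imwrite("pics/hold.png",np.vstack([w["color"],])[:,:,::-1])
E
```

```text
t 25.40 pos [ 0.5167 -0.4341  0.0349] open 0.0140 grip 61.0 F [ 0.1 -0.8 -1.4] q6 -2.42
close yaw 1.613 level fix (tool axes units) [-0.01  0.    0.  ]
rot z units total -0.02
-> [ 0.516 -0.436 -0.024] total [ 0.02 -0.05  1.47] n 2 each [ 0.01  -0.023  0.736]
```

View pics/hold.png

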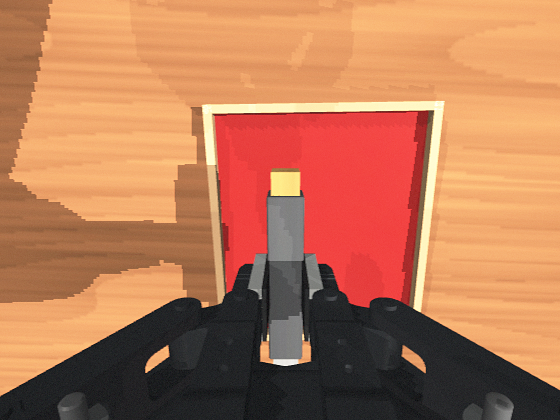

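The wrist view shows the punch held level, centre column about 285, parallel to the red tray's long side and inside it. Lower.

{"api": "drive_tool", "payload": {
  "steps": [
    {"translation": [0, -0.04, 0.3], "angular": [0, 0, 0], "gripper": 0},
    {"translation": [0, 0, 0.5], "angular": [0, 0, 0], "gripper": 0},
    {"translation": [0, 0, 0.35], "angular": [0, 0, 0], "gripper": 0},
    {"translation": [0, 0, 0.15], "angular": [0, 0, 0], "gripper": 0},
    {"translation": [0, 0, 0.05], "angular": [0, 0, 0], "gripper": 0},
    {"translation": [0, 0, 0.03], "angular": [0, 0, 0], "gripper": 0},
    {"translation": [0, 0, 0], "angular": [0, 0, 0], "gripper": 0}
  ]
}}

```text
t: 26.38
tool_pos: [0.5183, -0.4337, -0.0201]
tool_rot: [-0.071, 3.14, -0.001]
contact_force: [-0.5, -0.1, -1.0]
opening: 0.0142
grip_force: 61.1
```

{"api": "drive_tool", "payload": {
  "steps": [
    {"translation": [0, 0, 0.05], "angular": [0, 0, 0], "gripper": 0},
    {"translation": [0, 0, 0.04], "angular": [0, 0, 0], "gripper": 0},
    {"translation": [0, 0, 0], "angular": [0, 0, 0], "gripper": 0}
  ]
}}

```text
t: 26.75
tool_pos: [0.5179, -0.4332, -0.0245]
tool_rot: [0.071, -3.141, -0.0]
contact_force: [-0.6, 0.5, -2.6]
opening: 0.0142
grip_force: 61.2
```

{"api": "drive_tool", "payload": {
  "steps": [
    {"translation": [0, 0, 0.04], "angular": [0, 0, 0], "gripper": 0},
    {"translation": [0, 0, 0], "angular": [0, 0, 0], "gripper": 0}
  ]
}}

```text
t: 27.0
tool_pos: [0.5181, -0.4335, -0.0246]
tool_rot: [0.072, -3.141, 0.0]
contact_force: [-3.0, 2.6, 5.2]
opening: 0.0142
grip_force: 61.9
```

Touchdown. Release, lift, and turn for punch 2.

{"api": "drive_tool", "payload": {
  "steps": [
    {"translation": [0, 0, 0], "angular": [0, 0, 0], "gripper": 0.42},
    {"translation": [0, 0, 0], "angular": [0, 0, 0], "gripper": 0.42},
    {"translation": [0, 0, -0.3], "angular": [0, 0, 0], "gripper": 0.42},
    {"translation": [0, 0, -0.8], "angular": [0, 0, 0], "gripper": 0.42},
    {"translation": [0, 0, -0.8], "angular": [0, 0, 0], "gripper": 0.75},
    {"translation": [0, 0, 0], "angular": [0, 0, 0.9], "gripper": 0.75},
    {"translation": [0, 0, 0], "angular": [0, 0, 0.9], "gripper": 0.75},
    {"translation": [0, 0, 0], "angular": [0, 0, 0.9], "gripper": 0.75}
  ]
}}

```text
t: 28.0
tool_pos: [0.5183, -0.4336, 0.0512]
tool_rot: [0.525, 3.096, -0.001]
contact_force: [-0.2, -1.4, 0.4]
opening: 0.0639
grip_force: 0.0
```

```bash
python3 plan.py 1.187 .431 -.2065 .055
```

```text
t 28.00 pos [ 0.5183 -0.4336  0.0512] open 0.0639 grip 0.0 F [-0.2 -1.4  0.4] q6 -2.04
close yaw 1.235 level fix (tool axes units) [-0.    0.01  0.  ]
rot z units total 0.34
-> [ 0.431  -0.2065  0.055 ] total [ 4.15  4.45 -0.1 ] n 5 each [ 0.83   0.889 -0.019]
```

{"api": "drive_tool", "payload": {
  "steps": [
    {"translation": [0, 0, 0], "angular": [0, 0, 0.34], "gripper": 0.75},
    {"translation": [0.6, 0.65, 0], "angular": [0, 0, 0], "gripper": 0.75},
    {"translation": [0.71, 0.76, 0], "angular": [0, 0, 0], "gripper": 0.75},
    {"translation": [0.71, 0.76, 0], "angular": [0, 0, 0], "gripper": 0.75},
    {"translation": [0.71, 0.76, 0], "angular": [0, 0, 0], "gripper": 0.75},
    {"translation": [0.71, 0.76, 0], "angular": [0, 0, 0], "gripper": 0.75},
    {"translation": [0.71, 0.76, -0.1], "angular": [0, 0, 0], "gripper": 0.75},
    {"translation": [0, 0, 0], "angular": [0, 0, 0], "gripper": 0.75}
  ]
}}

```text
t: 29.0
tool_pos: [0.4291, -0.2047, 0.0545]
tool_rot: [0.588, 3.085, -0.0]
contact_force: [1.5, 0.3, 0.4]
opening: 0.0637
grip_force: 0.0
```

```bash
python3 plan.py 1.187 .431 -.2065 .055 .431 -.2065 -.029
python3 - <<'E'
from h import *
from station import ctrl
w=ctrl.get_image("wrist");np.savez("wrist.npz",**w)
for X in([.468,-.2217,.016],[.3936,-.1915,.016]):
    p=w["R"]@X+w["t"];print((p[:2]/p[2]*w["fx"]+[w["cx"],w["cy"]]).round(1))
cv2.imwrite("pics/w5.png",w["color"][:,:,::-1])
E
```

```text
t 29.00 pos [ 0.4291 -0.2047  0.0545] open 0.0637 grip 0.0 F [1.5 0.3 0.4] q6 -1.80
close yaw 1.194 level fix (tool axes units) [-0.    0.01  0.  ]
rot z units total 0.05
-> [ 0.431  -0.2065  0.055 ] total [-0.06 -0.02 -0.01] n 1 each [-0.061 -0.024 -0.012]
-> [ 0.431  -0.2065 -0.029 ] total [0.  0.  2.1] n 3 each [0.  0.  0.7]
[283.2 280.3]
[284.2 170.2]
```

View pics/w5.png

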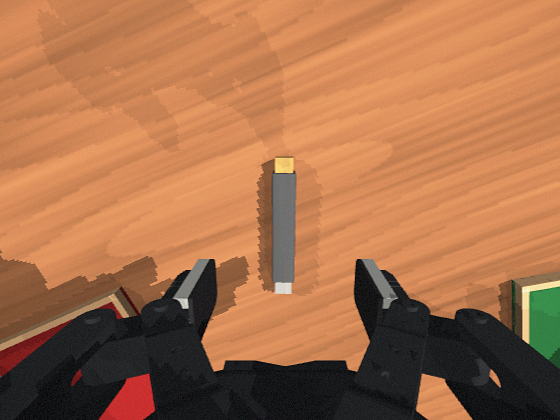

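The joints are at (283.5,282) and (284.5,172), as predicted. Grasp.

{"api": "drive_tool", "payload": {
  "steps": [
    {"translation": [-0.06, -0.02, 0.4], "angular": [0, 0, 0], "gripper": 0.75},
    {"translation": [0, 0, 0.7], "angular": [0, 0, 0], "gripper": 0.75},
    {"translation": [0, 0, 0.6], "angular": [0, 0, 0], "gripper": 0.75},
    {"translation": [0, 0, 0.3], "angular": [0, 0, 0], "gripper": 0.75},
    {"translation": [0, 0, 0.1], "angular": [0, 0, 0], "gripper": 0.75},
    {"translation": [0, 0, 0], "angular": [0, 0, 0], "gripper": 0.75}
  ]
}}

```text
t: 29.8
tool_pos: [0.4319, -0.2085, -0.0298]
tool_rot: [0.592, 3.085, -0.0]
contact_force: [-0.1, -0.4, -0.2]
opening: 0.0639
grip_force: 0.0
```

{"api": "drive_tool", "payload": {
  "steps": [
    {"translation": [0, 0, 0], "angular": [0, 0, 0], "gripper": 0.1},
    {"translation": [0, 0, 0], "angular": [0, 0, 0], "gripper": 0.1},
    {"translation": [0, 0, 0], "angular": [0, 0, 0], "gripper": 0},
    {"translation": [0, 0, 0], "angular": [0, 0, 0], "gripper": 0},
    {"translation": [0, 0, 0], "angular": [0, 0, 0], "gripper": 0},
    {"translation": [0, 0, 0], "angular": [0, 0, 0], "gripper": 0}
  ],
  "force": 60
}}

```text
t: 30.55
tool_pos: [0.4322, -0.2084, -0.0291]
tool_rot: [0.591, 3.084, -0.001]
contact_force: [-1.8, 0.4, 5.6]
opening: 0.0142
grip_force: 61.6
```

```bash
python3 plan.py 1.616 .514 -.385 .035
```

```text
t 30.55 pos [ 0.4322 -0.2084 -0.0291] open 0.0142 grip 61.6 F [-1.8  0.4  5.6] q6 -1.80
close yaw 1.192 level fix (tool axes units) [-0.    0.01  0.  ]
rot z units total -3.04
-> [ 0.514 -0.385  0.035] total [-1.84 -4.5  -1.6 ] n 5 each [-0.369 -0.9   -0.321]
```

{"api": "drive_tool", "payload": {
  "steps": [
    {"translation": [0, 0, -0.3], "angular": [0, 0, 0], "gripper": 0},
    {"translation": [0, 0, -0.6], "angular": [0, 0, 0], "gripper": 0},
    {"translation": [0, 0, -0.5], "angular": [0, 0, 0], "gripper": 0},
    {"translation": [0, 0, -0.2], "angular": [0, 0, -0.6], "gripper": 0},
    {"translation": [0, 0, 0], "angular": [0, 0, -0.9], "gripper": 0},
    {"translation": [0, 0, 0], "angular": [0, 0, -0.9], "gripper": 0},
    {"translation": [0, 0, 0], "angular": [0, 0, -0.64], "gripper": 0},
    {"translation": [-0.2, -0.5, 0], "angular": [0, 0, 0], "gripper": 0}
  ]
}}

```text
t: 31.55
tool_pos: [0.4395, -0.2266, 0.0334]
tool_rot: [0.074, -3.139, -0.002]
contact_force: [0.3, -0.6, -2.8]
opening: 0.0142
grip_force: 60.7
```

{"api": "drive_tool", "payload": {
  "steps": [
    {"translation": [-0.37, -0.9, 0], "angular": [0, 0, 0], "gripper": 0},
    {"translation": [-0.37, -0.9, 0], "angular": [0, 0, 0], "gripper": 0},
    {"translation": [-0.37, -0.9, 0], "angular": [0, 0, 0], "gripper": 0},
    {"translation": [-0.37, -0.9, 0], "angular": [0, 0, 0], "gripper": 0},
    {"translation": [-0.15, -0.4, 0], "angular": [0, 0, 0], "gripper": 0},
    {"translation": [0, 0, 0], "angular": [0, 0, 0], "gripper": 0}
  ]
}}

```text
t: 32.3
tool_pos: [0.5126, -0.3846, 0.0337]
tool_rot: [0.07, -3.14, -0.001]
contact_force: [0.2, -0.5, -2.0]
opening: 0.0141
grip_force: 60.6
```

```bash
python3 plan.py 1.616 .514 -.385 -.021
```

```text
t 32.30 pos [ 0.5126 -0.3846  0.0337] open 0.0141 grip 60.6 F [ 0.2 -0.5 -2. ] q6 -2.38
close yaw 1.616 level fix (tool axes units) [ 0.01 -0.   -0.  ]
rot z units total -0.00
-> [ 0.514 -0.385 -0.021] total [-0.04 -0.01  1.37] n 2 each [-0.018 -0.005  0.684]
```

{"api": "drive_tool", "payload": {
  "steps": [
    {"translation": [0, 0, 0.3], "angular": [0, 0, 0], "gripper": 0},
    {"translation": [0, 0, 0.5], "angular": [0, 0, 0], "gripper": 0},
    {"translation": [0, 0, 0.35], "angular": [0, 0, 0], "gripper": 0},
    {"translation": [0, 0, 0.15], "angular": [0, 0, 0], "gripper": 0},
    {"translation": [0, 0, 0.05], "angular": [0, 0, 0], "gripper": 0},
    {"translation": [0, 0, 0.04], "angular": [0, 0, 0], "gripper": 0},
    {"translation": [0, 0, 0], "angular": [0, 0, 0], "gripper": 0}
  ]
}}

```text
t: 33.17
tool_pos: [0.5132, -0.3849, -0.021]
tool_rot: [-0.071, 3.14, -0.001]
contact_force: [0.8, 0.4, -1.5]
opening: 0.014
grip_force: 60.7
```

{"api": "drive_tool", "payload": {
  "steps": [
    {"translation": [0, 0, 0.04], "angular": [0, 0, 0], "gripper": 0},
    {"translation": [0, 0, 0], "angular": [0, 0, 0], "gripper": 0}
  ]
}}

```text
t: 33.42
tool_pos: [0.5128, -0.3846, -0.0231]
tool_rot: [-0.071, 3.141, -0.0]
contact_force: [0.2, 0.2, -1.6]
opening: 0.0145
grip_force: 60.7
```

{"api": "drive_tool", "payload": {
  "steps": [
    {"translation": [0, 0, 0.04], "angular": [0, 0, 0], "gripper": 0},
    {"translation": [0, 0, 0], "angular": [0, 0, 0], "gripper": 0}
  ]
}}

```text
t: 33.67
tool_pos: [0.5127, -0.3845, -0.025]
tool_rot: [0.071, -3.141, -0.0]
contact_force: [0.1, 0.1, -2.1]
opening: 0.0145
grip_force: 60.7
```

{"api": "drive_tool", "payload": {
  "steps": [
    {"translation": [0, 0, 0.03], "angular": [0, 0, 0], "gripper": 0},
    {"translation": [0, 0, 0], "angular": [0, 0, 0], "gripper": 0}
  ]
}}

```text
t: 33.92
tool_pos: [0.5129, -0.3848, -0.0251]
tool_rot: [0.071, -3.141, 0.0]
contact_force: [-2.7, 2.8, 5.4]
opening: 0.0144
grip_force: 61.4
```

Contact. Release and retreat.

{"api": "drive_tool", "payload": {
  "steps": [
    {"translation": [0, 0, 0], "angular": [0, 0, 0], "gripper": 0.4},
    {"translation": [0, 0, 0], "angular": [0, 0, 0], "gripper": 0.4},
    {"translation": [0, 0, -0.3], "angular": [0, 0, 0], "gripper": 0.4},
    {"translation": [0, 0, -0.8], "angular": [0, 0, 0], "gripper": 0.4},
    {"translation": [0, 0, -1], "angular": [0, 0, 0], "gripper": 0.4},
    {"translation": [0.8, 0.5, -0.5], "angular": [0, 0, 0], "gripper": 0.4},
    {"translation": [0.8, 0.5, 0], "angular": [0, 0, 0], "gripper": 0.4},
    {"translation": [0, 0, 0], "angular": [0, 0, 0], "gripper": 0.4}
  ]
}}

```text
t: 34.92
tool_pos: [0.4456, -0.3465, 0.0784]
tool_rot: [0.071, -3.141, -0.0]
contact_force: [0.1, -0.4, -0.8]
opening: 0.0342
grip_force: 0.0
```

Run:
```python
from h import *
from station import ctrl
s=ctrl.get_image("scene");cv2.imwrite("pics/final.png",cv2.resize(s["color"][110:320,80:460],None,fx=2,fy=2,interpolation=cv2.INTER_CUBIC)[:,:,::-1])
```

```text
(no output)
```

View pics/final.png

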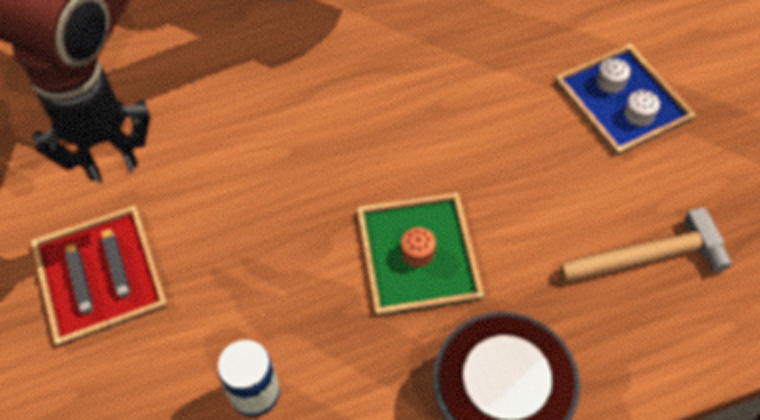

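The final view shows the punches flat in the red tray at (78,280) and (115,265), copper upright in green at (418,245), and silvers in blue at (613,75) and (643,107). The can and hammer haven't moved and the gripper is clear.

```bash
python3 -c "
from station import ctrl
print(ctrl.finish_job())"
```

```text
the job is handed in; nothing more can be done
None
```

The job is handed in (no verdict was returned): both silver boxes are upright in the blue tray, the copper box is in the green tray, both punches lie flat in the red tray, and the polish can and hammer were not touched; the fingertips sat about 35 mm above the reported tool height, so the first grasp closed above a silver box and I corrected for that on every later move.

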